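# Top up a crowded display tray and date-stamp its label

### The job

Add every white carton that stands loose on the counter to the display tray, standing upright on the tray floor in the row with the pink ones; no gap is wide enough as found, so gently ease the pink cartons along inside the tray to make room, without tipping them or lifting them out. When all are in, slide the filled tray along the counter until the red dot on its round label is centred under the tip of the fixed date stamper, and press the stamper's knob down firmly so that it stamps the label. Then let the knob spring up, slide the tray back out so that its label is well clear of the stamper (10 cm or so), and knock nothing over.

Things in the scene. Friction and masses are not known exactly. Their poses are not given: they have to be found in the camera images.
- tray: loose dark wooden display tray, 0.45 kg empty: a box part and a tongue that carries a grip post and a label. Origin: on its underside, below the middle of the box part; z up, y along the row of cartons, towards the tongue. Inside of the box: 66 mm (x) by 196 mm (y), centred on the origin, walls 8 mm, floor at z = 30 mm, rim at z = 80 mm. Tongue 44 mm wide, 12 mm high, ends at y = +207 mm.
- label (a point): centre (red dot, 6 mm) of the round white paper label, 26 mm across, on top of the tongue; at x 0, y +185 mm, z 12 mm in the tray's frame; same axes as the tray
- grip_post (a point): point 20 mm below the top of the upright wooden post on the tongue, by which the tray can be gripped and slid: 26 mm (x) by 24 mm (y), top at z = 165 mm; this point is at x 0, y +128 mm, z 145 mm in the tray's frame; same axes as the tray
- stamper: date stamper, fixed: grey column and overhanging arm, open towards its own -y. Origin on the counter below the stamp tip; z up. Column's near face at y = +51 mm; arm 32 mm wide, z = 83 to 107 mm, reaching to y = -18 mm; the tongue passes under the tip. Behind stamper and tray (world x over 0.465 m, y -0.27 to 0.33 m) stand fixed goods up to 275 mm tall: carry round in front of them.
- stamp (a joint): downward travel of the stamper's sprung plunger, m: 0 up, 0.012 when the tip touches the label on the tray, at most 0.016. Spring force 3 N at the top, 6 N at 0.012; it springs back when let go. 10 to 15 N on the knob stamps firmly.
- stamp_tip (a point): centre of the round stamp face (18 mm across) at the lower end of the plunger; z = 24 mm when up
- stamp_knob (a point): centre of the top of the round black knob (40 mm across, rounded) on the plunger, to be pressed straight down; z = 155 mm when up, straight above the tip
- white_a_mid (a point): centre of a slim white printed carton with a plant drawing, 36 mm (its x) by 51 mm (its y) by 125 mm high, 70 g, standing loose on the counter; this point is 62.5 mm above its underside; z up. May be absent.
- white_b_mid (a point): centre of a slim white printed carton with a plant drawing, 36 mm (its x) by 51 mm (its y) by 125 mm high, 70 g, standing loose on the counter; this point is 62.5 mm above its underside; z up. May be absent.
- pink_0_mid (a point): centre of a pink and white carton, 36 mm (its x, along the tray's row) by 53 mm (its y) by 105 mm high, about 70 g, standing loose in the tray; this point is 52.5 mm above its underside; z up
- pink_1_mid (a point): centre of a pink and white carton, 36 mm (its x, along the tray's row) by 57 mm (its y) by 110 mm high, about 70 g, standing loose in the tray; this point is 55.0 mm above its underside; z up
- pink_2_mid (a point): centre of a pink and white carton, 36 mm (its x, along the tray's row) by 53 mm (its y) by 105 mm high, about 70 g, standing loose in the tray; this point is 52.5 mm above its underside; z up
- counter_bell: brass counter bell, 72 mm across, 61 mm high, loose; origin on its underside; leave alone
- scent_bottle: small dark roll-on bottle, 27 mm across, 78 mm high, loose; origin on its underside; leave alone
- balm: flat round green tin, 62 mm across, 24 mm high, loose; origin on its underside; leave alone
Not all that is in view belongs to the job. What is shaped like the part that bears pink_2_mid but turquoise is not meant.

How it is judged:
By the outcome, as a careful person would: the job done as asked, in the order asked, and still so for the second after the job is handed in, with the robot touching nothing.
Of white_a, white_b only 1 to 2 are there at a start; the rules pass over those that are not, and their reading is None.
At some moment in a run one of tray may be knocked a few centimetres aside while the robot is not near it.
It also fails if it takes over 210 s, if anything falls off the work surface, if the arm or the gripper's body presses on something with over 40 N, if the wrist force passes 120 N, or if a joint passes its speed limit or range.

### The arm

A 6-joint arm with a two-finger parallel gripper is mounted at the origin on a cart in front of the work surface, level with it; the furniture and walls round the work are solid. World frame = base frame: x ahead of the robot, y to its left, z up, the work surface at z = 0. Lengths are in m, angles in rad, forces in N, time in s.
With the tool pointing down it reaches from about 0.325 to 0.85 m from the base axis. Payload 4.4 kg.
Tool frame: the origin (TCP) lies between the finger pads; the fingertips stand 11 mm ahead of it and the grasp point (between the pads) lies 8 mm behind it; z points along the fingers, y is the direction in which the jaws open and shut (so a half turn about z gives the same grasp; the last joint's range is limited). The gripper opens to 94 mm and grips with 3 to 60 N. Pads are 16 mm wide; open, the fingers measure 119 mm over their backs; the gripper's body (75 mm by 177 mm) begins 78 mm behind the grasp point.
Start: joints at [-1.494, 0.207, 1.542, -0, 1.393, -0.15], TCP at [0.13, -0.56, 0.216] pointing down, gripper open.
Joint ranges: [-2.73, 2.73], [-0.86, 2.22], [0.23, 2.46], [-1.11, 4.25], [0.08, 2.63], [-2.82, 2.82]. Speed limits (rad/s): [2.79, 2.79, 3.14, 3.14, 3.14, 3.14].

### API

Orientations are given as [roll, pitch, yaw] about the fixed x, y, z axes, in that order (R = Rz(yaw) Ry(pitch) Rx(roll)).
In Python, from cell import bot, imaging, ticket gives the robot as it stands.
- The arm moves only by the tool servo_tool, never from a script. Its argument "rows" is a list of rows, each an object of numbers: "tx", "ty", "tz": the shift along the tool's x, y, z in mm; "ax", "ay", "az": the turn, a rotation vector about the tool's x, y, z in units of 5 degrees (1.0 is 5 degrees). A call has 1 to 12 rows; each row shifts and turns the commanded pose from where the row before left it, along the tool's axes as they then stand; what a row does not reach is not made up. A row lasts 1/12 s, in which the tool goes at most 41.7 mm and 7.16 degrees, less where a joint would pass 70% of its speed; a pose out of reach is approached as far as the arm can. A call with a gripper value outside its range is refused whole. "hand" is the opening, from 0 (shut) to 1 (fully open), set as the call begins (left out, the last holds). The fingers move at their own pace and stop on an object; "grip_force" is the grip in N (left out, the last holds). Time passes only in rows, so rows that do not move let the fingers close. It gives the time, the measured TCP pose, the force and the opening at its end, in the units of the state.
- bot.get_state(): the state, without advancing time (a new reading comes with each control period).
- imaging.camera(name): name is "side" or "top"; returns a dict with "color" (400x640x3 uint8, blue, green, red), "depth" (400x640 float32, m along the optical axis (not along the pixel's ray), 0 where there is no reading), "mtx" (3x3 intrinsics, pixels), "k1" (the pictures are not rectified: a ray, as slopes to the right and down, at radius r is drawn at 1 + k1 r^2 times it, then the intrinsics apply), "world_from_camera" (4x4, takes a point from camera to world coordinates). Camera axes: x right, y up, looking along -z (the intrinsics and any distortion apply to the point x, -y, -z); pixel columns grow to the right and rows downward; lengths in m; the calibration is good to about 2 mm. A picture is of the moment at which its call begins.
- ticket.sign_off(): hands the job in, once; it reports no verdict.
The state is a dict: "t": time; "q": joint angles; "qvel": joint speeds; "joint_efforts": joint torques, N m; "ee_pos": TCP position; "ee_rot": TCP orientation; "wrist_force": force on the tool from outside, world axes, zero at the start; "torque": the same for the moment, N m; "opening": finger opening in m.
Only numpy, scipy, OpenCV 4.12 (cv2) and the standard library are available. Lean on these libraries where they do the work, as an engineer would, in place of code of your own. Each camera call takes 0.05 s, during which the arm holds its last target. There are 200 camera calls.

## Working session

There is one attempt and no reset: what is moved stays moved. The work goes in short steps, Python scripts to look and compute and a tool call to move; the robot and the scene stay as the last step left them, time stands still between calls to the robot, and variables do not carry over. Pictures are saved under pics/ and viewed, about 12 in all and at most 16, crops included, and the job is handed in when it is done.

Besides the shell and the picture viewer there is one more tool, called by a JSON object that holds its "fn" and its "kwargs", one argument or row to a line. servo_tool: Moves the arm, as the interface text tells. Its arguments: {"type":"object","properties":{"rows":{"type":"array","items":{"type":"object","properties":{"tx":{"type":"number"},"ty":{"type":"number"},"tz":{"type":"number"},"ax":{"type":"number"},"ay":{"type":"number"},"az":{"type":"number"}}}},"hand":{"type":"number"},"grip_force":{"type":"number"}},"required":["rows"]}

```bash
mkdir -p pics; ls; cat > h.py <<'E'
import numpy as np, cv2
from cell import bot, imaging, ticket
def cap(n):
    c=imaging.camera(n); return c
def cloud(c):
    K=c["mtx"];h,w=c["depth"].shape
    u,v=np.meshgrid(np.arange(w),np.arange(h))
    x=(u-K[0,2])/K[0,0];y=(v-K[1,2])/K[1,1]
    xd,yd=x.copy(),y.copy()
    for _ in range(8):
        s=1+c["k1"]*(x*x+y*y);x=xd/s;y=yd/s
    ray=np.stack([x,-y,-np.ones_like(x)],-1)
    T=c["world_from_camera"]
    P=(ray*c["depth"][...,None])@T[:3,:3].T+T[:3,3]
    P[c["depth"]==0]=np.nan
    return P,ray@T[:3,:3].T,T[:3,3]
def onplane(ray,o,z):
    return o+ray*((z-o[2])/ray[...,2:3])
def st():
    s=bot.get_state();print({k:np.round(s[k],4).tolist() for k in s})
E
python3 - <<'E'
from h import *
st()
for n in("top","side"):
    c=cap(n);cv2.imwrite(f"pics/{n}0.png",c["color"]);print(n,c["mtx"].tolist(),c["k1"],c["world_from_camera"].round(3).tolist())
    P,_,_=cloud(c);print(P[200,320],np.nanmean(np.isnan(P)))
E
```

```text
pics
{'t': 0.0, 'q': [-1.4935, 0.2074, 1.5429, -0.0, 1.3935, -0.1505], 'qvel': [0.0016, -0.0012, 0.0004, 0.0012, -0.0007, 0.0013], 'joint_efforts': [0.0005, -37.0874, -28.1422, 0.0699, 0.0361, -0.0002], 'ee_pos': [0.1298, -0.5594, 0.2153], 'ee_rot': [-3.1394, -0.0003, 0.2279], 'wrist_force': [-0.0766, -0.1871, 0.7308], 'torque': [-0.0026, -0.0143, -0.0589], 'opening': 0.0939}
top [[503.1376989491808, 0.0, 313.3063020500551], [0.0, 503.1376989491808, 200.44658729842502], [0.0, 0.0, 1.0]] -0.14294598830942665 [[0.239, 0.916, -0.322, -0.061], [-0.971, 0.225, -0.081, -0.175], [-0.002, 0.332, 0.943, 1.671], [0.0, 0.0, 0.0, 1.0]]
[ 0.51654652 -0.0538406  -0.00188104] 0.0040859375
side [[398.36773677991573, 0.0, 323.54766639027525], [0.0, 398.36773677991573, 198.11152071657435], [0.0, 0.0, 1.0]] -0.0010501435125416087 [[-0.981, 0.086, -0.175, 0.251], [-0.195, -0.415, 0.889, 1.234], [0.004, 0.906, 0.424, 0.753], [0.0, 0.0, 0.0, 1.0]]
[ 0.52576833 -0.08937847  0.11237996] 0.15971875
```

View pics/top0.png

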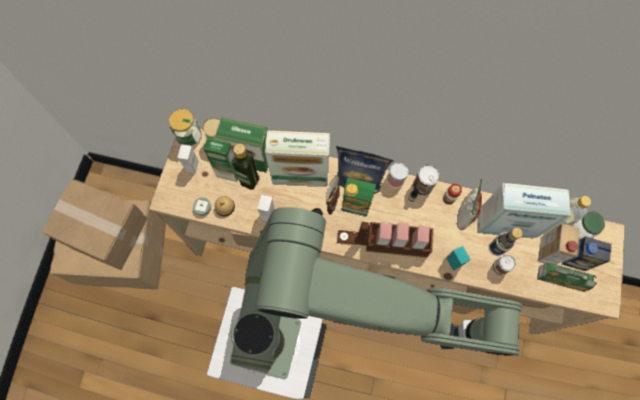

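View pics/side0.png

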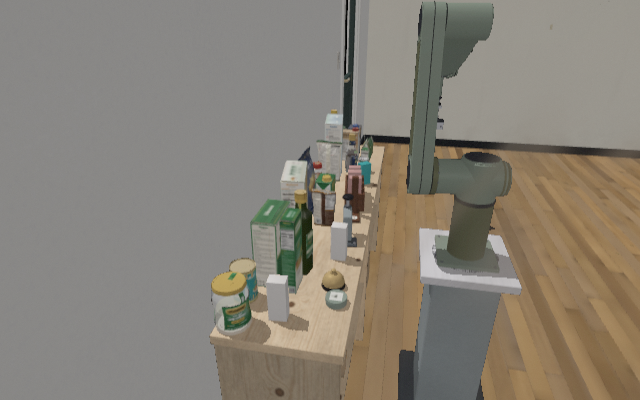

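The top view shows white cartons at about (187,158) and (266,207), pinks at (384–422,237), the label at (344,237), and the stamper partly hidden at about (316,214). The side view shows both whites, at (278,298) and (340,240).

```bash
cat > m.py <<'E'
from h import *
c=cap("top");P,ray,o=cloud(c);im=c["color"]
hsv=cv2.cvtColor(im,cv2.COLOR_BGR2HSV)
Z=P[...,2];X=P[...,0];Y=P[...,1]
def comps(mask,name,amin=15):
    n,l,s,ce=cv2.connectedComponentsWithStats(mask.astype(np.uint8),connectivity=4)
    for i in range(1,n):
        if s[i,4]<amin: continue
        p=P[l==i]; r=cv2.minAreaRect((p[:,:2]*1000).astype(np.float32))
        print(name,s[i,4],"px",ce[i].round(),"mean",p.mean(0).round(4),"rect mm",np.round(r[0],1),np.round(r[1],1),round(r[2],1))
reg=(X>.2)&(X<.75)&(Y>-.45)&(Y<.62)
if __name__=="__main__":
    S,V,H=hsv[...,1],hsv[...,2],hsv[...,0]
    comps(reg&(Z>.115)&(Z<.135)&(S<60)&(V>140),"white")
    comps(reg&(Z>.125)&(Z<.155)&(X<.47)&(S>25)&((H>165)|(H<8)),"pinktop")
    comps(reg&(Z>.14)&(Z<.165)&(X<.5),"knob?")
    comps(reg&(Z>.155)&(Z<.175)&(X<.5),"post")
    comps(reg&(Z<.02)&(S<60)&(V>140)&(X<.46),"label")
    cv2.imwrite("pics/topc.png",cv2.resize(im[130:280,170:470],None,fx=2.6,fy=2.6,interpolation=cv2.INTER_CUBIC))
    c=cap("side");cv2.imwrite("pics/sidec.png",cv2.resize(c["color"][150:330,220:400],None,fx=3.3,fy=3.3,interpolation=cv2.INTER_CUBIC))
E
python3 m.py
```

```text
white 154 px [184. 152.] mean [0.5308 0.4284 0.1241] rect mm [532.6 429. ] [52.  40.7] 4.8
white 175 px [265. 203.] mean [0.4196 0.1099 0.1242] rect mm [420.3 110.1] [37.2 51.2] 89.1
pinktop 168 px [385. 231.] mean [ 0.4177 -0.2898  0.135 ] rect mm [ 417.3 -289.8] [49.8 35.3] 4.4
pinktop 196 px [402. 231.] mean [ 0.4271 -0.3411  0.1393] rect mm [ 426.6 -341.8] [56.3 37.3] 7.2
pinktop 183 px [423. 234.] mean [ 0.436  -0.4093  0.1341] rect mm [ 435.5 -409.7] [52.9 39. ] 7.9
knob? 43 px [242. 173.] mean [0.4946 0.2055 0.1517] rect mm [494.4 207.8] [48.4  9.6] 88.6
knob? 27 px [328. 198.] mean [ 0.4782 -0.0875  0.1489] rect mm [479.9 -85.2] [27.4 27.6] 69.9
knob? 90 px [357. 199.] mean [ 0.4931 -0.1799  0.1529] rect mm [ 493.5 -180. ] [93.9  9.4] 88.1
knob? 52 px [318. 211.] mean [ 0.4258 -0.0664  0.1534] rect mm [427.2 -67.2] [36.8 20.5] 76.2
knob? 43 px [364. 228.] mean [ 0.4045 -0.2211  0.1575] rect mm [ 406.5 -220.5] [25.5 18. ] 85.8
post 27 px [242. 171.] mean [0.4947 0.2045 0.1642] rect mm [494.6 207.4] [44.8  6.7] 87.2
post 95 px [357. 198.] mean [ 0.495  -0.179   0.1648] rect mm [ 495.7 -179.2] [93.3  8.8] 89.5
post 63 px [365. 226.] mean [ 0.4099 -0.2212  0.1642] rect mm [ 409.8 -221.2] [25.1 22.7] 10.0
label 55 px [343. 236.] mean [ 0.4046 -0.163   0.0123] rect mm [ 404.5 -162.8] [26.9 26.5] 43.2
```

View pics/topc.png

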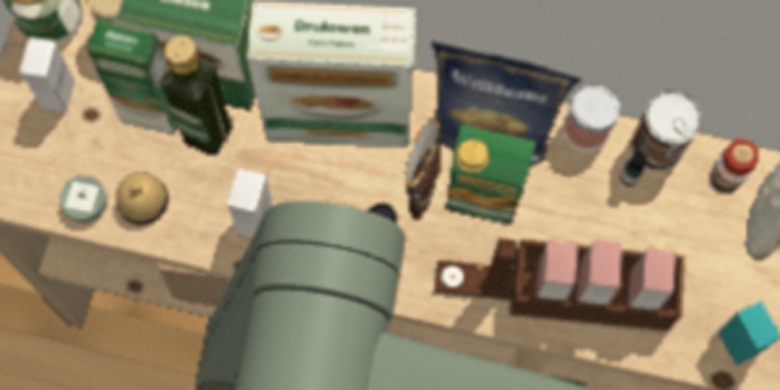

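View pics/sidec.png

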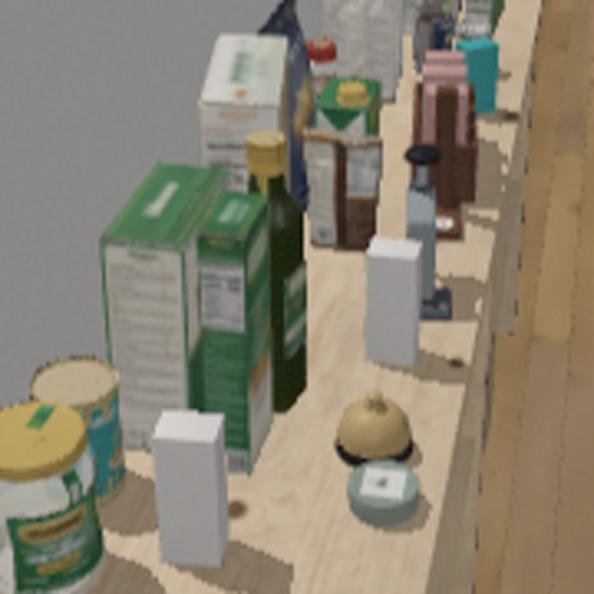

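```bash
python3 - <<'E'
from m import *
def hm(x0,x1,y0,y1,lab):
    for a in np.arange(x0,x1,.02):
        r=[]
        for b in np.arange(y0,y1,.02):
            k=(X>=a)&(X<a+.02)&(Y>=b)&(Y<b+.02)
            r.append("%4d"%(np.nanmax(Z[k])*1000) if k.any() else "   .")
        print(lab,"x%.2f"%a," ".join(r))
hm(.44,.58,.0,.24,"w2 y.0..")
hm(.44,.68,.30,.56,"w1 y.30..")
hm(.44,.60,-.50,-.0,"tray y-.5..")
# rim
r=(Z>.070)&(Z<.086)&(X>.35)&(X<.5)&(Y<-.22)&(Y>-.48)&(hsv[...,2]<120)
comps(r,"rim",40)
p=P[r]; R=cv2.minAreaRect((p[:,:2]*1000).astype(np.float32)); print(R)
k=(Z>.005)&(Z<.02)&(X>.35)&(X<.46)&(Y<-.13)&(Y>-.26); p=P[k]; print("tongue",cv2.minAreaRect((p[:,:2]*1000).astype(np.float32)))
# red dot
E
```

```text
w2 y.0.. x0.44    .    .    .    0  129  129  126   10    8    7   10   11
w2 y.0.. x0.46    5    8   10    7    9    4    .   12   10    5   13    4
w2 y.0.. x0.48    7    9    9    5   10    9    4    5    7  213  215  202
w2 y.0.. x0.50    5    6    9    7    7   11    7    7  204  285  285  278
w2 y.0.. x0.52    7    7  163  261  280  279  278    6  209  280  284  281
w2 y.0.. x0.54  277  278  282  279  279  279  278    7  206  214  275    .
w2 y.0.. x0.56  281  280  281  281  279  281  280  222  226  224  220  224
w1 y.30.. x0.44    8   10    9    6    6   10    7   11   11   10    7    7    .    .
w1 y.30.. x0.46   11    6    3    7    8   12   10   11   13    8    7    7    .    .
w1 y.30.. x0.48    6    7    5    6    8    6    7    6    6   10    9    3    .    .
w1 y.30.. x0.50  247  249   10    6    8  132  132  128    6   10    8    6    .    .
w1 y.30.. x0.52  250  250    7    7   12  132  131  131    2    8    8    3    .    .
w1 y.30.. x0.54  249  248    .    9    7  130  130  129    .    4    7    7    .    .
w1 y.30.. x0.56  223    .    .    3   12   34    4    .    
[... 1296 characters left out ...]
   9    6    8    8   11    7    9    9    7  169  168  172  171  172  169  150  158    7    8  278  279
tray y-.5.. x0.56    8   13   13    7    6    7   10   10    9    6    8    9    6  182  211  196  204  206  185  195  150  275  279  278  282
tray y-.5.. x0.58   66   10    8   10    8   11   85   81    9    7    6    9  232  243  245  248  239  239  244  248  234  275  282  278  282
rim 245 px [391. 243.] mean [ 0.3984 -0.3208  0.0785] rect mm [ 424.3 -346.3] [ 81.4 208.5] 6.5
((435.0503845214844, -337.3699951171875), (120.41030883789062, 230.5054931640625), 1.6886155605316162)
tongue ((407.81085205078125, -192.47854614257812), (105.59768676757812, 128.739501953125), 3.6199686527252197)
```

{"fn": "servo_tool", "kwargs": {
  "rows": [
    {"az": -1.389, "tz": -3},
    {"az": -1.389, "tz": -3},
    {"az": -1.389, "tz": -3},
    {"az": -1.389, "tz": -3},
    {"az": -1.389, "tz": -3},
    {"az": -1.389, "tz": -3},
    {"az": -1.389, "tz": -3},
    {"az": -1.389, "tz": -3},
    {"az": -1.389, "tz": -3},
    {"az": -1.389, "tz": -3},
    {"az": -1.389, "tz": -3},
    {"az": -1.389, "tz": -3}
  ],
  "hand": 1,
  "grip_force": 8
}}

```text
validation failed for argument at $.ro...
```

```bash
cat >> h.py <<'E'
def delta(x,y,z,yaw=None,prev=None):
    "tool-frame shift (mm) and turn (5deg units) from present (or prev xyz,yaw)"
    from scipy.spatial.transform import Rotation as Ro
    s=bot.get_state();p=np.array(s["ee_pos"]);R=Ro.from_euler("xyz",s["ee_rot"])
    print("at",p.round(4),np.round(s["ee_rot"],3),"t",s["t"],"open",round(s["opening"],4),"F",np.round(s["wrist_force"],1))
    d=R.inv().apply(np.array([x,y,z])-p)*1000
    print("t",d.round(1), "az",None if yaw is None else round(-np.degrees((yaw-s["ee_rot"][2]+np.pi)%(2*np.pi)-np.pi)/5,2))
E
python3 - <<'E'
from h import *
delta(.4173,-.2898,.215,1.683)
E
```

```text
at [ 0.1298 -0.5598  0.2159] [-3.14  -0.     0.228] t 0.25 open 0.0939 F [ 0.2 -1.2  0.2]
t [ 341.  -198.1    1.2] az -16.68
```

{"fn": "servo_tool", "kwargs": {
  "rows": [
    {"tx": 0, "ty": 0, "tz": -3, "ax": 0, "ay": 0, "az": -1.4},
    {"tx": 0, "ty": 0, "tz": -3, "ax": 0, "ay": 0, "az": -1.4}
  ],
  "hand": 1,
  "grip_force": 8
}}

```text
t: 0.42
ee_pos: [0.1298, -0.5598, 0.222]
ee_rot: [-3.141, -0.0, 0.478]
wrist_force: [0.2, -0.7, -0.1]
opening: 0.0943
```

{"fn": "servo_tool", "kwargs": {
  "rows": [
    {"tz": -3, "az": -1.4},
    {"tz": -3, "az": -1.4},
    {"tz": -3, "az": -1.4},
    {"tz": -3, "az": -1.4},
    {"tz": -3, "az": -1.4},
    {"tz": -3, "az": -1.4},
    {"tz": -3, "az": -1.4},
    {"tz": -3, "az": -1.4},
    {"tz": -3, "az": -1.4},
    {"tz": -3, "az": -1.3}
  ]
}}

```text
validation failed for argument at $.ro...
```

```bash
python3 - <<'E'
from h import *
delta(.4173,-.2898,.215,1.683)
E
```

```text
at [ 0.1298 -0.5598  0.222 ] [-3.141 -0.     0.478] t 0.4167 open 0.0943 F [ 0.2 -0.7 -0.1]
t [ 379.4 -107.5    7.3] az -13.81
```

{"fn": "servo_tool", "kwargs": {
  "rows": [
    {"tx": 0, "ty": 0, "tz": -3, "ax": 0, "ay": 0, "az": -1.4},
    {"tx": 0, "ty": 0, "tz": -3, "ax": 0, "ay": 0, "az": -1.4},
    {"tx": 0, "ty": 0, "tz": -3, "ax": 0, "ay": 0, "az": -1.4},
    {"tx": 0, "ty": 0, "tz": -3, "ax": 0, "ay": 0, "az": -1.4},
    {"tx": 0, "ty": 0, "tz": -3, "ax": 0, "ay": 0, "az": -1.4},
    {"tx": 0, "ty": 0, "tz": -3, "ax": 0, "ay": 0, "az": -1.4},
    {"tx": 0, "ty": 0, "tz": -3, "ax": 0, "ay": 0, "az": -1.4},
    {"tx": 0, "ty": 0, "tz": -3, "ax": 0, "ay": 0, "az": -1.4},
    {"tx": 0, "ty": 0, "tz": -3, "ax": 0, "ay": 0, "az": -1.4},
    {"tx": 0, "ty": 0, "tz": 0, "ax": 0, "ay": 0, "az": -1.3}
  ]
}}

```text
t: 1.25
ee_pos: [0.1299, -0.5604, 0.25]
ee_rot: [-3.142, 0.001, 1.691]
wrist_force: [-0.1, 0.3, -0.3]
opening: 0.0939
```

```bash
python3 - <<'E'
from h import *
delta(.4173,-.2898,.215,1.683)
E
```

```text
at [ 0.1299 -0.5604  0.25  ] [-3.142e+00  1.000e-03  1.691e+00] t 1.25 open 0.0939 F [-0.1  0.3 -0.3]
t [234.2 317.8  34.8] az 0.09
```

{"fn": "servo_tool", "kwargs": {
  "rows": [
    {"tx": 19.5, "ty": 26.5, "tz": 2.9, "ax": 0, "ay": 0, "az": 0},
    {"tx": 19.5, "ty": 26.5, "tz": 2.9, "ax": 0, "ay": 0, "az": 0},
    {"tx": 19.5, "ty": 26.5, "tz": 2.9, "ax": 0, "ay": 0, "az": 0},
    {"tx": 19.5, "ty": 26.5, "tz": 2.9, "ax": 0, "ay": 0, "az": 0},
    {"tx": 19.5, "ty": 26.5, "tz": 2.9, "ax": 0, "ay": 0, "az": 0},
    {"tx": 19.5, "ty": 26.5, "tz": 2.9, "ax": 0, "ay": 0, "az": 0},
    {"tx": 19.5, "ty": 26.5, "tz": 2.9, "ax": 0, "ay": 0, "az": 0},
    {"tx": 19.5, "ty": 26.5, "tz": 2.9, "ax": 0, "ay": 0, "az": 0},
    {"tx": 19.5, "ty": 26.5, "tz": 2.9, "ax": 0, "ay": 0, "az": 0},
    {"tx": 19.5, "ty": 26.5, "tz": 2.9, "ax": 0, "ay": 0, "az": 0},
    {"tx": 19.5, "ty": 26.5, "tz": 2.9, "ax": 0, "ay": 0, "az": 0},
    {"tx": 19.5, "ty": 26.5, "tz": 2.9, "ax": 0, "ay": 0, "az": 0}
  ]
}}

```text
t: 2.25
ee_pos: [0.42, -0.29, 0.2146]
ee_rot: [3.141, 0.0, 1.685]
wrist_force: [0.1, -0.4, 0.4]
opening: 0.0939
```

```bash
python3 - <<'E'
from h import *
delta(.4175,-.2898,.109,1.683)
E
```

```text
at [ 0.42   -0.29    0.2146] [3.141 0.    1.685] t 2.25 open 0.0939 F [ 0.1 -0.4  0.4]
t [  0.6  -2.5 105.6] az 0.02
```

{"fn": "servo_tool", "kwargs": {
  "rows": [
    {"tx": 0, "ty": -2.5, "tz": 21, "ax": 0, "ay": 0, "az": 0},
    {"tx": 0, "ty": 0, "tz": 21, "ax": 0, "ay": 0, "az": 0},
    {"tx": 0, "ty": 0, "tz": 21, "ax": 0, "ay": 0, "az": 0},
    {"tx": 0, "ty": 0, "tz": 21, "ax": 0, "ay": 0, "az": 0},
    {"tx": 0, "ty": 0, "tz": 21, "ax": 0, "ay": 0, "az": 0},
    {"tx": 0, "ty": 0, "tz": 0, "ax": 0, "ay": 0, "az": 0}
  ]
}}

```text
t: 2.75
ee_pos: [0.4138, -0.2889, 0.1053]
ee_rot: [-3.136, -0.007, 1.685]
wrist_force: [-0.1, 0.6, -0.2]
opening: 0.0937
```

{"fn": "servo_tool", "kwargs": {
  "rows": [
    {"tx": 0, "ty": 0, "tz": 0, "ax": 0, "ay": 0, "az": 0},
    {"tx": 0, "ty": 0, "tz": 0, "ax": 0, "ay": 0, "az": 0},
    {"tx": 0, "ty": 0, "tz": 0, "ax": 0, "ay": 0, "az": 0},
    {"tx": 0, "ty": 0, "tz": 0, "ax": 0, "ay": 0, "az": 0},
    {"tx": 0, "ty": 0, "tz": 0, "ax": 0, "ay": 0, "az": 0},
    {"tx": 0, "ty": 0, "tz": 0, "ax": 0, "ay": 0, "az": 0}
  ],
  "hand": 0.4,
  "grip_force": 6
}}

```text
t: 3.25
ee_pos: [0.417, -0.2921, 0.1106]
ee_rot: [3.141, 0.001, 1.685]
wrist_force: [0.5, 0.1, -0.1]
opening: 0.0574
```

{"fn": "servo_tool", "kwargs": {
  "rows": [
    {"tx": 0, "ty": 0, "tz": 0, "ax": 0, "ay": 0, "az": 0},
    {"tx": 0, "ty": 0, "tz": 0, "ax": 0, "ay": 0, "az": 0},
    {"tx": 0, "ty": 0, "tz": 0, "ax": 0, "ay": 0, "az": 0},
    {"tx": 3, "ty": 0, "tz": 0, "ax": 0, "ay": 0, "az": 0},
    {"tx": 4, "ty": 0, "tz": 0, "ax": 0, "ay": 0, "az": 0},
    {"tx": 4, "ty": 0, "tz": 0, "ax": 0, "ay": 0, "az": 0},
    {"tx": 4, "ty": 0, "tz": 0, "ax": 0, "ay": 0, "az": 0},
    {"tx": 4, "ty": 0, "tz": 0, "ax": 0, "ay": 0, "az": 0},
    {"tx": 2, "ty": 0, "tz": 0, "ax": 0, "ay": 0, "az": 0},
    {"tx": 0, "ty": 0, "tz": 0, "ax": 0, "ay": 0, "az": 0}
  ]
}}

```text
t: 4.08
ee_pos: [0.4142, -0.27, 0.1097]
ee_rot: [3.141, -0.001, 1.686]
wrist_force: [0.7, 0.5, 2.7]
opening: 0.0514
```

{"fn": "servo_tool", "kwargs": {
  "rows": [
    {"tx": 0, "ty": 0, "tz": 0, "ax": 0, "ay": 0, "az": 0},
    {"tx": 0, "ty": 0, "tz": 0, "ax": 0, "ay": 0, "az": 0},
    {"tx": 0, "ty": 0, "tz": 0, "ax": 0, "ay": 0, "az": 0},
    {"tx": 0, "ty": 0, "tz": 0, "ax": 0, "ay": 0, "az": 0}
  ],
  "hand": 0.85
}}

```text
t: 4.42
ee_pos: [0.4137, -0.2705, 0.1091]
ee_rot: [-3.141, -0.001, 1.685]
wrist_force: [-0.0, -0.1, -0.7]
opening: 0.0752
```

```bash
python3 - <<'E'
from h import *
delta(.4270,-.3415,.109,1.683)
E
```

```text
at [ 0.4137 -0.2705  0.1091] [-3.141e+00 -1.000e-03  1.685e+00] t 4.4167 open 0.0752 F [-0.  -0.1 -0.7]
t [-72.1   5.1   0. ] az 0.02
```

{"fn": "servo_tool", "kwargs": {
  "rows": [
    {"tx": 0, "ty": 0, "tz": 0, "ax": 0, "ay": 0, "az": 0},
    {"tx": 0, "ty": 0, "tz": 0, "ax": 0, "ay": 0, "az": 0},
    {"tx": -8, "ty": 1, "tz": 0, "ax": 0, "ay": 0, "az": 0},
    {"tx": -12, "ty": 2, "tz": 0, "ax": 0, "ay": 0, "az": 0},
    {"tx": -12, "ty": 2, "tz": 0, "ax": 0, "ay": 0, "az": 0},
    {"tx": -14, "ty": 0, "tz": 0, "ax": 0, "ay": 0, "az": 0},
    {"tx": -14, "ty": 0, "tz": 0, "ax": 0, "ay": 0, "az": 0},
    {"tx": -9, "ty": 0, "tz": 0, "ax": 0, "ay": 0, "az": 0},
    {"tx": -3, "ty": 0, "tz": 0, "ax": 0, "ay": 0, "az": 0},
    {"tx": 0, "ty": 0, "tz": 0, "ax": 0, "ay": 0, "az": 0}
  ],
  "hand": 0.95
}}

```text
t: 5.25
ee_pos: [0.4273, -0.343, 0.1095]
ee_rot: [3.142, -0.0, 1.684]
wrist_force: [0.9, 0.7, -0.1]
opening: 0.0893
```

{"fn": "servo_tool", "kwargs": {
  "rows": [
    {"tx": 0, "ty": 0, "tz": 0, "ax": 0, "ay": 0, "az": 0},
    {"tx": 0, "ty": 0, "tz": 0, "ax": 0, "ay": 0, "az": 0},
    {"tx": 0, "ty": 0, "tz": 0, "ax": 0, "ay": 0, "az": 0},
    {"tx": 0, "ty": 0, "tz": 0, "ax": 0, "ay": 0, "az": 0},
    {"tx": 0, "ty": 0, "tz": 0, "ax": 0, "ay": 0, "az": 0},
    {"tx": 0, "ty": 0, "tz": 0, "ax": 0, "ay": 0, "az": 0},
    {"tx": 0, "ty": 0, "tz": 0, "ax": 0, "ay": 0, "az": 0},
    {"tx": 0, "ty": 0, "tz": 0, "ax": 0, "ay": 0, "az": 0},
    {"tx": 0, "ty": 0, "tz": 0, "ax": 0, "ay": 0, "az": 0}
  ],
  "hand": 0.4
}}

```text
t: 6.0
ee_pos: [0.4275, -0.3417, 0.1098]
ee_rot: [3.141, -0.0, 1.685]
wrist_force: [0.0, -0.4, -0.6]
opening: 0.0561
```

{"fn": "servo_tool", "kwargs": {
  "rows": [
    {"tx": 3, "ty": 0, "tz": 0, "ax": 0, "ay": 0, "az": 0},
    {"tx": 4, "ty": 0, "tz": 0, "ax": 0, "ay": 0, "az": 0},
    {"tx": 5, "ty": 0, "tz": 0, "ax": 0, "ay": 0, "az": 0},
    {"tx": 5, "ty": 0, "tz": 0, "ax": 0, "ay": 0, "az": 0},
    {"tx": 5, "ty": 0, "tz": 0, "ax": 0, "ay": 0, "az": 0},
    {"tx": 5, "ty": 0, "tz": 0, "ax": 0, "ay": 0, "az": 0},
    {"tx": 4, "ty": 0, "tz": 0, "ax": 0, "ay": 0, "az": 0},
    {"tx": 2, "ty": 0, "tz": 0, "ax": 0, "ay": 0, "az": 0},
    {"tx": 0, "ty": 0, "tz": 0, "ax": 0, "ay": 0, "az": 0},
    {"tx": 0, "ty": 0, "tz": 0, "ax": 0, "ay": 0, "az": 0}
  ]
}}

```text
t: 6.83
ee_pos: [0.4236, -0.3087, 0.1096]
ee_rot: [-3.141, -0.0, 1.685]
wrist_force: [0.4, -0.1, -0.4]
opening: 0.056
```

{"fn": "servo_tool", "kwargs": {
  "rows": [
    {"tx": 0, "ty": 0, "tz": 0, "ax": 0, "ay": 0, "az": 0},
    {"tx": 0, "ty": 0, "tz": 0, "ax": 0, "ay": 0, "az": 0},
    {"tx": 0, "ty": 0, "tz": 0, "ax": 0, "ay": 0, "az": 0},
    {"tx": 0, "ty": 0, "tz": 0, "ax": 0, "ay": 0, "az": 0},
    {"tx": 0, "ty": 0, "tz": 0, "ax": 0, "ay": 0, "az": 0},
    {"tx": 0, "ty": 0, "tz": 0, "ax": 0, "ay": 0, "az": 0}
  ],
  "hand": 0.95
}}

```text
t: 7.33
ee_pos: [0.4236, -0.3091, 0.1096]
ee_rot: [-3.142, -0.0, 1.685]
wrist_force: [0.2, -0.5, -1.0]
opening: 0.089
```

```bash
python3 - <<'E'
from h import *
delta(.4358,-.4095,.109,1.683)
E
```

```text
at [ 0.4236 -0.3091  0.1096] [-3.142 -0.     1.685] t 7.3333 open 0.089 F [ 0.2 -0.5 -1. ]
t [-101.2    0.7    0.6] az 0.02
```

Now pink2: along by −101, grip, slide −14.

{"fn": "servo_tool", "kwargs": {
  "rows": [
    {"tx": -6, "ty": 0.7, "tz": 0, "ax": 0, "ay": 0, "az": 0},
    {"tx": -14, "ty": 0, "tz": 0, "ax": 0, "ay": 0, "az": 0},
    {"tx": -16, "ty": 0, "tz": 0, "ax": 0, "ay": 0, "az": 0},
    {"tx": -16, "ty": 0, "tz": 0, "ax": 0, "ay": 0, "az": 0},
    {"tx": -16, "ty": 0, "tz": 0, "ax": 0, "ay": 0, "az": 0},
    {"tx": -16, "ty": 0, "tz": 0, "ax": 0, "ay": 0, "az": 0},
    {"tx": -12, "ty": 0, "tz": 0, "ax": 0, "ay": 0, "az": 0},
    {"tx": -5, "ty": 0, "tz": 0, "ax": 0, "ay": 0, "az": 0},
    {"tx": 0, "ty": 0, "tz": 0, "ax": 0, "ay": 0, "az": 0}
  ]
}}

```text
t: 8.08
ee_pos: [0.4358, -0.4109, 0.1096]
ee_rot: [3.141, 0.001, 1.684]
wrist_force: [0.3, -0.8, 0.1]
opening: 0.0898
```

{"fn": "servo_tool", "kwargs": {
  "rows": [
    {"tx": 0, "ty": 0, "tz": 0, "ax": 0, "ay": 0, "az": 0},
    {"tx": 0, "ty": 0, "tz": 0, "ax": 0, "ay": 0, "az": 0},
    {"tx": 0, "ty": 0, "tz": 0, "ax": 0, "ay": 0, "az": 0},
    {"tx": 0, "ty": 0, "tz": 0, "ax": 0, "ay": 0, "az": 0},
    {"tx": 0, "ty": 0, "tz": 0, "ax": 0, "ay": 0, "az": 0},
    {"tx": 0, "ty": 0, "tz": 0, "ax": 0, "ay": 0, "az": 0},
    {"tx": 0, "ty": 0, "tz": 0, "ax": 0, "ay": 0, "az": 0},
    {"tx": 0, "ty": 0, "tz": 0, "ax": 0, "ay": 0, "az": 0},
    {"tx": 0, "ty": 0, "tz": 0, "ax": 0, "ay": 0, "az": 0}
  ],
  "hand": 0.4
}}

```text
t: 8.83
ee_pos: [0.436, -0.4092, 0.1098]
ee_rot: [3.141, 0.0, 1.685]
wrist_force: [0.6, 0.6, 0.7]
opening: 0.0525
```

{"fn": "servo_tool", "kwargs": {
  "rows": [
    {"tx": -2, "ty": 0, "tz": 0, "ax": 0, "ay": 0, "az": 0},
    {"tx": -3, "ty": 0, "tz": 0, "ax": 0, "ay": 0, "az": 0},
    {"tx": -3, "ty": 0, "tz": 0, "ax": 0, "ay": 0, "az": 0},
    {"tx": -3, "ty": 0, "tz": 0, "ax": 0, "ay": 0, "az": 0},
    {"tx": -2, "ty": 0, "tz": 0, "ax": 0, "ay": 0, "az": 0},
    {"tx": -1, "ty": 0, "tz": 0, "ax": 0, "ay": 0, "az": 0},
    {"tx": 0, "ty": 0, "tz": 0, "ax": 0, "ay": 0, "az": 0},
    {"tx": 0, "ty": 0, "tz": 0, "ax": 0, "ay": 0, "az": 0}
  ]
}}

```text
t: 9.5
ee_pos: [0.4377, -0.4239, 0.1101]
ee_rot: [3.141, 0.002, 1.685]
wrist_force: [0.8, 0.4, 4.7]
opening: 0.0522
```

{"fn": "servo_tool", "kwargs": {
  "rows": [
    {"tx": 0, "ty": 0, "tz": 0, "ax": 0, "ay": 0, "az": 0},
    {"tx": 0, "ty": 0, "tz": 0, "ax": 0, "ay": 0, "az": 0},
    {"tx": 0, "ty": 0, "tz": 0, "ax": 0, "ay": 0, "az": 0},
    {"tx": 0, "ty": 0, "tz": 0, "ax": 0, "ay": 0, "az": 0},
    {"tx": 0, "ty": 0, "tz": 0, "ax": 0, "ay": 0, "az": 0},
    {"tx": 0, "ty": 0, "tz": 0, "ax": 0, "ay": 0, "az": 0}
  ],
  "hand": 1
}}

```text
t: 10.0
ee_pos: [0.4373, -0.423, 0.1093]
ee_rot: [-3.141, -0.0, 1.685]
wrist_force: [-0.9, -0.1, -0.2]
opening: 0.088
```

{"fn": "servo_tool", "kwargs": {
  "rows": [
    {"tx": 0, "ty": 0, "tz": -25, "ax": 0, "ay": 0, "az": 0},
    {"tx": 0, "ty": 0, "tz": -35, "ax": 0, "ay": 0, "az": 0},
    {"tx": 0, "ty": 0, "tz": -35, "ax": 0, "ay": 0, "az": 0},
    {"tx": 0, "ty": 0, "tz": -35, "ax": 0, "ay": 0, "az": 0},
    {"tx": 0, "ty": 0, "tz": -35, "ax": 0, "ay": 0, "az": 0},
    {"tx": 0, "ty": 0, "tz": -35, "ax": 0, "ay": 0, "az": 0},
    {"tx": 0, "ty": 0, "tz": -15, "ax": 0, "ay": 0, "az": 0}
  ]
}}

```text
t: 10.58
ee_pos: [0.4387, -0.4247, 0.331]
ee_rot: [3.137, 0.008, 1.685]
wrist_force: [0.7, -0.9, 0.2]
opening: 0.0938
```

```bash
python3 - <<'E'
from h import *
delta(.4200,.110,.32,1.57)
E
```

```text
at [ 0.4387 -0.4247  0.331 ] [3.137 0.008 1.685] t 10.5833 open 0.0938 F [ 0.7 -0.9  0.2]
t [533.4  42.5   7.1] az 1.32
```

{"fn": "servo_tool", "kwargs": {
  "rows": [
    {"tx": 25, "ty": 0, "tz": 0, "ax": 0, "ay": 0, "az": 0},
    {"tx": 36, "ty": 0, "tz": 0, "ax": 0, "ay": 0, "az": 0},
    {"tx": 36, "ty": 0, "tz": 0, "ax": 0, "ay": 0, "az": 0},
    {"tx": 36, "ty": 0, "tz": 0, "ax": 0, "ay": 0, "az": 0},
    {"tx": 36, "ty": 0, "tz": 0, "ax": 0, "ay": 0, "az": 0},
    {"tx": 36, "ty": 0, "tz": 0, "ax": 0, "ay": 0, "az": 0},
    {"tx": 36, "ty": 0, "tz": 0, "ax": 0, "ay": 0, "az": 0},
    {"tx": 36, "ty": 0, "tz": 0, "ax": 0, "ay": 0, "az": 0},
    {"tx": 36, "ty": 0, "tz": 0, "ax": 0, "ay": 0, "az": 0},
    {"tx": 36, "ty": 10, "tz": 0, "ax": 0, "ay": 0, "az": 0},
    {"tx": 36, "ty": 10, "tz": 0, "ax": 0, "ay": 0, "az": 0},
    {"tx": 36, "ty": 10, "tz": 0, "ax": 0, "ay": 0, "az": 0}
  ]
}}

```text
t: 11.58
ee_pos: [0.4189, 0.0002, 0.325]
ee_rot: [3.14, 0.0, 1.685]
wrist_force: [0.7, 0.0, -0.5]
opening: 0.0943
```

{"fn": "servo_tool", "kwargs": {
  "rows": [
    {"tx": 36, "ty": 10, "tz": 0, "ax": 0, "ay": 0, "az": 0},
    {"tx": 36, "ty": 0, "tz": 0, "ax": 0, "ay": 0, "az": 0},
    {"tx": 30, "ty": 0, "tz": 0, "ax": 0, "ay": 0, "az": 0.7},
    {"tx": 8, "ty": 0, "tz": 0, "ax": 0, "ay": 0, "az": 0.6},
    {"tx": 0, "ty": 0, "tz": 0, "ax": 0, "ay": 0, "az": 0}
  ]
}}

```text
t: 12.0
ee_pos: [0.4165, 0.1111, 0.3247]
ee_rot: [3.141, -0.0, 1.575]
wrist_force: [-0.1, -0.1, 0.7]
opening: 0.0941
```

```bash
cp pics/topc.png pics/topc0.png; python3 m.py; python3 - <<'E'
from h import *
delta(.4200,.110,.105,1.57)
c=cap("side");P,_,_=cloud(c)
k=(P[...,2]>.118)&(P[...,2]<.132)&(P[...,0]<.48)&(P[...,0]>.36)&(P[...,1]>.05)&(P[...,1]<.18)
p=P[k];print(k.sum(),cv2.minAreaRect((p[:,:2]*1000).astype(np.float32)))
E
```

```text
white 156 px [184. 152.] mean [0.5312 0.4277 0.1245] rect mm [531.1 428.7] [49.8 39.9] 1.6
white 177 px [265. 203.] mean [0.4198 0.1097 0.124 ] rect mm [420.8 109.9] [37.7 54.5] 87.2
pinktop 359 px [387. 231.] mean [ 0.4181 -0.2937  0.1371] rect mm [ 418.7 -293.9] [59.3 71.7] 8.0
pinktop 181 px [423. 235.] mean [ 0.4342 -0.4108  0.1342] rect mm [ 434.8 -411.2] [52.9 38.3] 6.8
knob? 100 px [358. 200.] mean [ 0.4931 -0.182   0.1532] rect mm [ 494.5 -180.3] [93.3 11.1] 87.0
knob? 120 px [316. 214.] mean [ 0.4164 -0.0649  0.1527] rect mm [417.7 -64.6] [39.2 35.1] 14.0
knob? 42 px [364. 228.] mean [ 0.4041 -0.2202  0.1571] rect mm [ 407.7 -221. ] [19.9 23.4] 4.9
knob? 15 px [391. 232.] mean [ 0.4152 -0.3086  0.1438] rect mm [ 416.5 -308.9] [25.3 10.3] 9.1
post 97 px [357. 198.] mean [ 0.4951 -0.1798  0.1649] rect mm [ 495.3 -178.7] [92.4  9.6] 89.3
post 16 px [316. 210.] mean [ 0.4243 -0.0613  0.1578] rect mm [423.1 -60.4] [21.1 12. ] 5.0
post 63 px [364. 226.] mean [ 0.4097 -0.2209  0.1642] rect mm [ 409.4 -221.3] [24.2 22.5] 10.2
label 55 px [343. 236.] mean [ 0.4043 -0.1632  0.012 ] rect mm [ 405.  -163.3] [29.5 24.4] 10.0
at [0.4169 0.1089 0.3247] [3.141e+00 1.000e-03 1.574e+00] t 12.1 open 0.0939 F [ 0.2 -0.7 -0.3]
t [  1.2   3.  219.7] az 0.05
108 ((420.7766418457031, 110.05876159667969), (39.388153076171875, 50.54866409301758), 89.69961547851562)
```

View pics/topc.png

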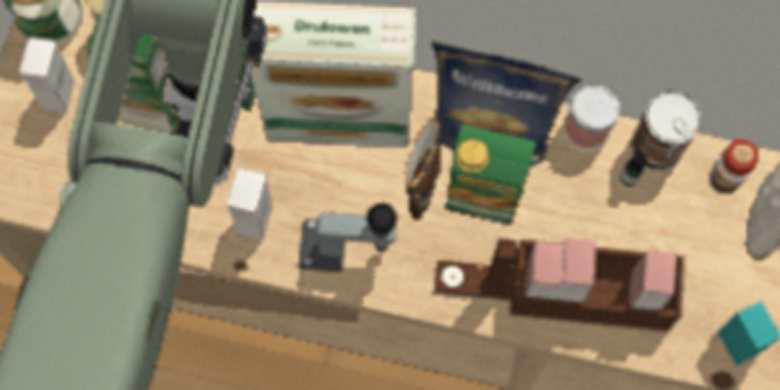

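```bash
python3 - <<'E'
from h import *
th=np.radians(6.4);o=np.array([.4243,-.347])
for n in("top","side"):
    c=cap(n);P,_,_=cloud(c);d=P[...,:2]-o
    xp=d[...,0]*np.cos(th)+d[...,1]*np.sin(th);yp=-d[...,0]*np.sin(th)+d[...,1]*np.cos(th)
    print(n)
    for x0 in(-30,-18,-6,6,18,):
        r=[]
        for b in range(-112,116,6):
            k=(xp*1000>x0)&(xp*1000<x0+12)&(yp*1000>=b)&(yp*1000<b+6)
            r.append("%3d"%(np.nanmax(P[...,2][k])*1000) if k.any() else "  .")
        print("%4d"%x0," ".join(r))
    print("    "," ".join("%3d"%(b+3) for b in range(-112,116,6)))
    if n=="top": cv2.imwrite("pics/tray1.png",cv2.resize(c["color"][215:260,330:440],None,fx=7,fy=7,interpolation=cv2.INTER_CUBIC))
    else: cv2.imwrite("pics/side1.png",cv2.resize(c["color"][150:230,300:400],None,fx=6,fy=6,interpolation=cv2.INTER_CUBIC))
E
```

```text
top
 -30  79  84  82 -373 129 138 135 136 144 134 132  83 -381 -384 -380 -380 -388  73 -389 -383 -385 137 144 144 146 145 144 143 136 141 139 142 140 140 -383  88  73  14
 -18  75  84  76  29 134 135 139 136 136 139 139 115  35  32  38  30  31  33  42  30  29 140 144 143 146 144 144 142 140 138 140 137 144 136  79  85  63 107
  -6  70  83  77   . 135 136 139 142 140 140 142 110  34  32  31  33  35  37  36  31  23 134 143 144 144 144 147 139 139 139 138 139 139 137  78  83  82 163
   6   .  82  84   . 133 139 139 142 139 140 136 138  35  31  34  32  34  33  30  33   .   . 145 144 142 146 145 144 138 139 140 139 138 136 -388  87  74 -387
  18   .  82  70   . 127 139 139 139 139 135 139 137  32  33  28  35  35  34  35  31   . 139 140 145 141 146 138 145 135 135 142 135 134 129   .  83  62   .
     -109 -103 -97 -91 -85 -79 -73 -67 -61 -55 -49 -43 -37 -31 -25 -19 -13  -7  -1   5  11  17  23  29  35  41  47  53  59  65  71  77  83  89  95 101 107 113
side
 -30   .   .  78  77   .   .   .   .   .   .   . 119   .  77   .   .  80   .  79   .  79   . 139 141 140  74 141 137 140 -705 135 134 127 134 132  79  71  38
 -18   .   .   .   .   .   .   .   .   .   . 115   .   .   .   .   .   .   .   .   .   .   . 140 138 139 138 136 138   . 133   .   . 136 129  92  78  77  11
  -6   .   .   .   .   . 132 133   . 133 135 134 136   .   .   .   .   .   .   .   .   .   . 138 141 139 140 139   .   .   .   .   .   .   .   .   .   .   .
   6   .   .   .   .   . 132 133   . 133 135 133   .   .   .   .   .   .   .   .   .   .   . 138 140 139 141 140 136   .   . 135   . 134 129 135   .  79  36
  18   .   .   .   .   . 131 133   . 133 135 134 116   .   .   .   .   .   .   .   .   .   . 139 141 142 140 138 140 106 136 134 106 135 129  90  44  42   .
     -109 -103 -97 -91 -85 -79 -73 -67 -61 -55 -49 -43 -37 -31 -25 -19 -13  -7  -1   5  11  17  23  29  35  41  47  53  59  65  71  77  83  89  95 101 107 113
```

View pics/tray1.png

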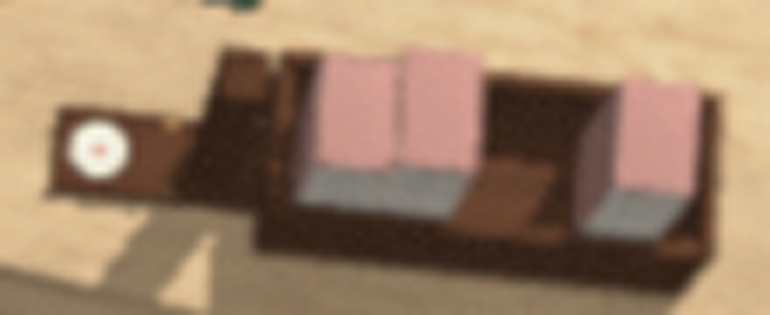

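Pinks 0 and 1 slid together to about y′ +17…+89. Pink 2 stayed at about −64, so it must have slipped in the grip. I'll put the near white carton beside pink 1, then redo pink 2 with a firmer grip.

{"fn": "servo_tool", "kwargs": {
  "rows": [
    {"tx": 1, "ty": 3.5, "tz": 20, "ax": 0, "ay": 0, "az": 0},
    {"tx": 0, "ty": 0, "tz": 25, "ax": 0, "ay": 0, "az": 0},
    {"tx": 0, "ty": 0, "tz": 25, "ax": 0, "ay": 0, "az": 0},
    {"tx": 0, "ty": 0, "tz": 25, "ax": 0, "ay": 0, "az": 0},
    {"tx": 0, "ty": 0, "tz": 25, "ax": 0, "ay": 0, "az": 0},
    {"tx": 0, "ty": 0, "tz": 25, "ax": 0, "ay": 0, "az": 0},
    {"tx": 0, "ty": 0, "tz": 25, "ax": 0, "ay": 0, "az": 0},
    {"tx": 0, "ty": 0, "tz": 25, "ax": 0, "ay": 0, "az": 0},
    {"tx": 0, "ty": 0, "tz": 20, "ax": 0, "ay": 0, "az": 0},
    {"tx": 0, "ty": 0, "tz": 10, "ax": 0, "ay": 0, "az": 0},
    {"tx": 0, "ty": 0, "tz": 0, "ax": 0, "ay": 0, "az": 0}
  ],
  "hand": 1
}}

```text
t: 13.17
ee_pos: [0.4185, 0.109, 0.0973]
ee_rot: [-3.136, 0.0, 1.57]
wrist_force: [-0.6, 0.4, 0.3]
opening: 0.0941
```

{"fn": "servo_tool", "kwargs": {
  "rows": [
    {"tx": 0, "ty": 0, "tz": 0, "ax": 0, "ay": 0, "az": 0},
    {"tx": 0, "ty": 0, "tz": 0, "ax": 0, "ay": 0, "az": 0},
    {"tx": 0, "ty": 0, "tz": 0, "ax": 0, "ay": 0, "az": 0},
    {"tx": 0, "ty": 0, "tz": 0, "ax": 0, "ay": 0, "az": 0},
    {"tx": 0, "ty": 0, "tz": 0, "ax": 0, "ay": 0, "az": 0},
    {"tx": 0, "ty": 0, "tz": 0, "ax": 0, "ay": 0, "az": 0},
    {"tx": 0, "ty": 0, "tz": 0, "ax": 0, "ay": 0, "az": 0},
    {"tx": 0, "ty": 0, "tz": 0, "ax": 0, "ay": 0, "az": 0},
    {"tx": 0, "ty": 0, "tz": 0, "ax": 0, "ay": 0, "az": 0},
    {"tx": 0, "ty": 0, "tz": 0, "ax": 0, "ay": 0, "az": 0},
    {"tx": 0, "ty": 0, "tz": 0, "ax": 0, "ay": 0, "az": 0}
  ],
  "hand": 0.4,
  "grip_force": 15
}}

```text
t: 14.08
ee_pos: [0.4208, 0.1101, 0.0999]
ee_rot: [3.141, -0.0, 1.572]
wrist_force: [-0.9, -0.6, 2.8]
opening: 0.05
```

{"fn": "servo_tool", "kwargs": {
  "rows": [
    {"tx": 0, "ty": 0, "tz": -10, "ax": 0, "ay": 0, "az": 0},
    {"tx": 0, "ty": 0, "tz": -20, "ax": 0, "ay": 0, "az": 0},
    {"tx": 0, "ty": 0, "tz": -30, "ax": 0, "ay": 0, "az": 0},
    {"tx": 0, "ty": 0, "tz": -30, "ax": 0, "ay": 0, "az": 0},
    {"tx": 0, "ty": 0, "tz": -30, "ax": 0, "ay": 0, "az": 0},
    {"tx": 0, "ty": 0, "tz": -30, "ax": 0, "ay": 0, "az": 0},
    {"tx": 0, "ty": 0, "tz": -30, "ax": 0, "ay": 0, "az": 0},
    {"tx": 0, "ty": 0, "tz": -20, "ax": 0, "ay": 0, "az": 0},
    {"tx": 0, "ty": 0, "tz": 0, "ax": 0, "ay": 0, "az": 0}
  ]
}}

```text
t: 14.83
ee_pos: [0.4232, 0.1102, 0.3053]
ee_rot: [3.131, -0.001, 1.572]
wrist_force: [-0.3, 0.7, -0.9]
opening: 0.0497
```

```bash
python3 - <<'E'
from h import *
th=np.radians(6.4);o=np.array([.4243,-.347]);R=np.array([[np.cos(th),-np.sin(th)],[np.sin(th),np.cos(th)]])
t=o+R@[.001,-.006];print(t)
delta(t[0],t[1],.30,1.683)
E
```

```text
[ 0.42596258 -0.35285114]
at [0.4232 0.1102 0.3053] [ 3.131e+00 -1.000e-03  1.572e+00] t 14.8333 open 0.0497 F [-0.3  0.7 -0.9]
t [-463.     2.3    5. ] az -1.27
```

{"fn": "servo_tool", "kwargs": {
  "rows": [
    {"tx": 0, "ty": 0, "tz": 0, "ax": 0, "ay": 0, "az": -1.27},
    {"tx": -20, "ty": -2, "tz": 0, "ax": 0, "ay": 0, "az": 0},
    {"tx": -30, "ty": -3, "tz": 0, "ax": 0, "ay": 0, "az": 0},
    {"tx": -36, "ty": -4, "tz": 0, "ax": 0, "ay": 0, "az": 0},
    {"tx": -36, "ty": -4, "tz": 0, "ax": 0, "ay": 0, "az": 0},
    {"tx": -36, "ty": -4, "tz": 0, "ax": 0, "ay": 0, "az": 0},
    {"tx": -36, "ty": -4, "tz": 0, "ax": 0, "ay": 0, "az": 0},
    {"tx": -36, "ty": -4, "tz": 0, "ax": 0, "ay": 0, "az": 0},
    {"tx": -36, "ty": -4, "tz": 0, "ax": 0, "ay": 0, "az": 0},
    {"tx": -36, "ty": -4, "tz": 0, "ax": 0, "ay": 0, "az": 0},
    {"tx": -36, "ty": -4, "tz": 0, "ax": 0, "ay": 0, "az": 0},
    {"tx": -36, "ty": -3, "tz": 0, "ax": 0, "ay": 0, "az": 0}
  ]
}}

```text
t: 15.83
ee_pos: [0.4212, -0.2673, 0.2979]
ee_rot: [-3.14, -0.002, 1.682]
wrist_force: [0.9, -0.2, -0.2]
opening: 0.0501
```

{"fn": "servo_tool", "kwargs": {
  "rows": [
    {"tx": -36, "ty": -3, "tz": 0, "ax": 0, "ay": 0, "az": 0},
    {"tx": -30, "ty": -2, "tz": 0, "ax": 0, "ay": 0, "az": 0},
    {"tx": -20, "ty": -2, "tz": 0, "ax": 0, "ay": 0, "az": 0},
    {"tx": 0, "ty": 0, "tz": 0, "ax": 0, "ay": 0, "az": 0},
    {"tx": 0, "ty": 0, "tz": 0, "ax": 0, "ay": 0, "az": 0}
  ]
}}

```text
t: 16.25
ee_pos: [0.4242, -0.3523, 0.2975]
ee_rot: [-3.14, -0.004, 1.681]
wrist_force: [-0.5, 0.0, -0.4]
opening: 0.0502
```

```bash
python3 - <<'E'
from h import *
c=cap("top");cv2.imwrite("pics/tray2.png",cv2.resize(c["color"][180:270,330:450],None,fx=6,fy=6,interpolation=cv2.INTER_CUBIC))
P,_,_=cloud(c);k=(P[...,2]<.02)&(c["color"].min(-1)>130)&(abs(P[...,0]-.404)<.03)&(abs(P[...,1]+.163)<.04)
print("label",P[k].mean(0),k.sum())
delta(.42596,-.35285,.30,1.683)
E
```

```text
label [nan nan nan] 0
at [ 0.4245 -0.3515  0.298 ] [-3.140e+00 -3.000e-03  1.682e+00] t 16.3 open 0.05 F [-0.6 -0.  -1. ]
t [-1.5  1.3 -2. ] az -0.01<stdin>:4: RuntimeWarning: Mean of empty slice.
  ret = um.true_divide(
```

View pics/tray2.png

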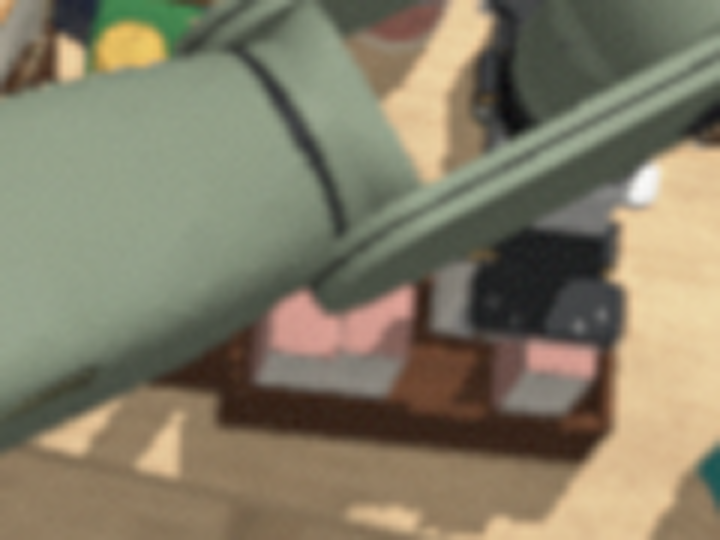

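```bash
python3 - <<'E'
from h import *
c=cap("side");P,_,_=cloud(c);im=c["color"]
k=(P[...,2]<.03)&(im.min(-1)>120)&(P[...,0]>.34)&(P[...,0]<.46)&(P[...,1]<-.1)&(P[...,1]>-.26)&(im.max(-1).astype(int)-im.min(-1)<35)
print("label",P[k].mean(0),k.sum())
k=(P[...,2]>.162)&(P[...,2]<.168)&(P[...,0]>.34)&(P[...,0]<.46)&(P[...,1]<-.15)&(P[...,1]>-.28)
print("post",P[k].mean(0),k.sum(), P[k][:,:2].min(0),P[k][:,:2].max(0))
E
```

```text
label [ 0.40345899 -0.16727696  0.01260873] 16
post [ 0.41104479 -0.21831725  0.16382681] 16 [ 0.40024846 -0.22961708] [ 0.42114666 -0.2067684 ]
```

{"fn": "servo_tool", "kwargs": {
  "rows": [
    {"tx": -1.5, "ty": 1, "tz": 15, "ax": 0, "ay": 0, "az": 0},
    {"tx": 0, "ty": 0, "tz": 25, "ax": 0, "ay": 0, "az": 0},
    {"tx": 0, "ty": 0, "tz": 25, "ax": 0, "ay": 0, "az": 0},
    {"tx": 0, "ty": 0, "tz": 25, "ax": 0, "ay": 0, "az": 0},
    {"tx": 0, "ty": 0, "tz": 20, "ax": 0, "ay": 0, "az": 0},
    {"tx": 0, "ty": 0, "tz": 15, "ax": 0, "ay": 0, "az": 0},
    {"tx": 0, "ty": 0, "tz": 15, "ax": 0, "ay": 0, "az": 0},
    {"tx": 0, "ty": 0, "tz": 10, "ax": 0, "ay": 0, "az": 0},
    {"tx": 0, "ty": 0, "tz": 5, "ax": 0, "ay": 0, "az": 0},
    {"tx": 0, "ty": 0, "tz": 4, "ax": 0, "ay": 0, "az": 0},
    {"tx": 0, "ty": 0, "tz": 0, "ax": 0, "ay": 0, "az": 0},
    {"tx": 0, "ty": 0, "tz": 0, "ax": 0, "ay": 0, "az": 0}
  ]
}}

```text
t: 17.35
ee_pos: [0.4267, -0.3539, 0.1414]
ee_rot: [3.141, 0.001, 1.683]
wrist_force: [0.3, 0.3, -1.1]
opening: 0.0502
```

```bash
python3 - <<'E'
from h import *
delta(.42596,-.35285,.13,1.683)
E
```

```text
at [ 0.4267 -0.3539  0.1414] [3.141e+00 1.000e-03 1.683e+00] t 17.35 open 0.0502 F [ 0.3  0.3 -1.1]
t [ 1.2 -0.6 11.4] az -0.0
```

{"fn": "servo_tool", "kwargs": {
  "rows": [
    {"tx": 0, "ty": 0, "tz": 4, "ax": 0, "ay": 0, "az": 0},
    {"tx": 0, "ty": 0, "tz": 4, "ax": 0, "ay": 0, "az": 0},
    {"tx": 0, "ty": 0, "tz": 2, "ax": 0, "ay": 0, "az": 0},
    {"tx": 0, "ty": 0, "tz": 1, "ax": 0, "ay": 0, "az": 0},
    {"tx": 0, "ty": 0, "tz": 0, "ax": 0, "ay": 0, "az": 0},
    {"tx": 2, "ty": 0, "tz": 0, "ax": 0, "ay": 0, "az": 0},
    {"tx": 2, "ty": 0, "tz": 0, "ax": 0, "ay": 0, "az": 0},
    {"tx": 2, "ty": 0, "tz": 0, "ax": 0, "ay": 0, "az": 0},
    {"tx": 2, "ty": 0, "tz": 0, "ax": 0, "ay": 0, "az": 0},
    {"tx": 0, "ty": 0, "tz": 0, "ax": 0, "ay": 0, "az": 0},
    {"tx": 0, "ty": 0, "tz": 0, "ax": 0, "ay": 0, "az": 0}
  ]
}}

```text
t: 18.27
ee_pos: [0.4256, -0.3458, 0.1299]
ee_rot: [3.141, 0.0, 1.683]
wrist_force: [0.9, -1.0, 2.1]
opening: 0.0501
```

{"fn": "servo_tool", "kwargs": {
  "rows": [
    {"tx": 0, "ty": 0, "tz": 0, "ax": 0, "ay": 0, "az": 0},
    {"tx": 0, "ty": 0, "tz": 0, "ax": 0, "ay": 0, "az": 0},
    {"tx": 0, "ty": 0, "tz": 0, "ax": 0, "ay": 0, "az": 0},
    {"tx": 0, "ty": 0, "tz": 0, "ax": 0, "ay": 0, "az": 0},
    {"tx": 0, "ty": 0, "tz": 0, "ax": 0, "ay": 0, "az": 0},
    {"tx": 0, "ty": 0, "tz": 0, "ax": 0, "ay": 0, "az": 0}
  ],
  "hand": 1
}}

```text
t: 18.77
ee_pos: [0.4253, -0.3457, 0.1295]
ee_rot: [-3.141, -0.0, 1.683]
wrist_force: [0.8, 0.9, -0.3]
opening: 0.0863
```

```bash
python3 - <<'E'
from h import *
delta(.4345,-.4110,.109,1.683)
E
```

```text
at [ 0.4253 -0.3457  0.1295] [-3.141 -0.     1.683] t 18.7667 open 0.0863 F [ 0.8  0.9 -0.3]
t [-65.9   1.8  20.5] az -0.01
```

{"fn": "servo_tool", "kwargs": {
  "rows": [
    {"tx": 0, "ty": 0, "tz": 0, "ax": 0, "ay": 0, "az": 0},
    {"tx": -8, "ty": 1, "tz": 0, "ax": 0, "ay": 0, "az": 0},
    {"tx": -14, "ty": 1, "tz": 0, "ax": 0, "ay": 0, "az": 0},
    {"tx": -16, "ty": 0, "tz": 2, "ax": 0, "ay": 0, "az": 0},
    {"tx": -16, "ty": 0, "tz": 4, "ax": 0, "ay": 0, "az": 0},
    {"tx": -12, "ty": 0, "tz": 8, "ax": 0, "ay": 0, "az": 0},
    {"tx": 0, "ty": 0, "tz": 7, "ax": 0, "ay": 0, "az": 0},
    {"tx": 0, "ty": 0, "tz": 0, "ax": 0, "ay": 0, "az": 0},
    {"tx": 0, "ty": 0, "tz": 0, "ax": 0, "ay": 0, "az": 0}
  ]
}}

```text
t: 19.52
ee_pos: [0.4342, -0.4102, 0.1076]
ee_rot: [-3.14, -0.002, 1.682]
wrist_force: [0.1, 0.7, 0.9]
opening: 0.0938
```

{"fn": "servo_tool", "kwargs": {
  "rows": [
    {"tx": 0, "ty": 0, "tz": 0, "ax": 0, "ay": 0, "az": 0},
    {"tx": 0, "ty": 0, "tz": 0, "ax": 0, "ay": 0, "az": 0},
    {"tx": 0, "ty": 0, "tz": 0, "ax": 0, "ay": 0, "az": 0},
    {"tx": 0, "ty": 0, "tz": 0, "ax": 0, "ay": 0, "az": 0},
    {"tx": 0, "ty": 0, "tz": 0, "ax": 0, "ay": 0, "az": 0},
    {"tx": 0, "ty": 0, "tz": 0, "ax": 0, "ay": 0, "az": 0},
    {"tx": 0, "ty": 0, "tz": 0, "ax": 0, "ay": 0, "az": 0},
    {"tx": 0, "ty": 0, "tz": 0, "ax": 0, "ay": 0, "az": 0},
    {"tx": 0, "ty": 0, "tz": 0, "ax": 0, "ay": 0, "az": 0},
    {"tx": 0, "ty": 0, "tz": 0, "ax": 0, "ay": 0, "az": 0}
  ],
  "hand": 0.4,
  "grip_force": 15
}}

```text
t: 20.35
ee_pos: [0.4349, -0.4113, 0.1088]
ee_rot: [3.141, 0.0, 1.682]
wrist_force: [0.7, 1.1, 1.3]
opening: 0.0521
```

{"fn": "servo_tool", "kwargs": {
  "rows": [
    {"tx": -2, "ty": 0, "tz": 0, "ax": 0, "ay": 0, "az": 0},
    {"tx": -2, "ty": 0, "tz": 0, "ax": 0, "ay": 0, "az": 0},
    {"tx": -2, "ty": 0, "tz": 0, "ax": 0, "ay": 0, "az": 0},
    {"tx": -2, "ty": 0, "tz": 0, "ax": 0, "ay": 0, "az": 0}
  ]
}}

```text
t: 20.68
ee_pos: [0.4357, -0.4193, 0.1087]
ee_rot: [3.141, -0.0, 1.682]
wrist_force: [0.9, 1.5, 0.8]
opening: 0.0515
```

{"fn": "servo_tool", "kwargs": {
  "rows": [
    {"tx": -2, "ty": 0, "tz": 0, "ax": 0, "ay": 0, "az": 0},
    {"tx": -2, "ty": 0, "tz": 0, "ax": 0, "ay": 0, "az": 0},
    {"tx": 0, "ty": 0, "tz": 0, "ax": 0, "ay": 0, "az": 0}
  ]
}}

```text
t: 20.93
ee_pos: [0.4361, -0.4237, 0.1086]
ee_rot: [-3.142, 0.0, 1.682]
wrist_force: [0.5, 0.4, 0.2]
opening: 0.0518
```

```bash
cat > t.py <<'E'
from m import *
comps(reg&(Z>.125)&(Z<.15)&(X<.47)&(X>.4)&(Y<-.24)&(hsv[...,1]>25)&((hsv[...,0]>165)|(hsv[...,0]<8)),"pinktop",8)
c=cap("side");P,_,_=cloud(c);im=c["color"]
k=(P[...,2]>.162)&(P[...,2]<.168)&(P[...,0]>.34)&(P[...,0]<.46)&(P[...,1]<-.15)&(P[...,1]>-.28)
print("post side",P[k].mean(0),k.sum())
E
python3 t.py
```

```text
post side [ 0.41118516 -0.21740707  0.16417472] 16
```

{"fn": "servo_tool", "kwargs": {
  "rows": [
    {"tx": -2, "ty": 0, "tz": 0, "ax": 0, "ay": 0, "az": 0},
    {"tx": -1, "ty": 0, "tz": 0, "ax": 0, "ay": 0, "az": 0},
    {"tx": 0, "ty": 0, "tz": 0, "ax": 0, "ay": 0, "az": 0},
    {"tx": 0, "ty": 0, "tz": 0, "ax": 0, "ay": 0, "az": 0}
  ]
}}

```text
t: 21.37
ee_pos: [0.4364, -0.4261, 0.1086]
ee_rot: [-3.141, -0.0, 1.682]
wrist_force: [1.3, 1.1, 1.2]
opening: 0.0521
```

{"fn": "servo_tool", "kwargs": {
  "rows": [
    {"tx": 0, "ty": 0, "tz": 0, "ax": 0, "ay": 0, "az": 0},
    {"tx": 0, "ty": 0, "tz": 0, "ax": 0, "ay": 0, "az": 0},
    {"tx": 0, "ty": 0, "tz": 0, "ax": 0, "ay": 0, "az": 0},
    {"tx": 0, "ty": 0, "tz": 0, "ax": 0, "ay": 0, "az": 0},
    {"tx": 0, "ty": 0, "tz": 0, "ax": 0, "ay": 0, "az": 0},
    {"tx": 0, "ty": 0, "tz": 0, "ax": 0, "ay": 0, "az": 0}
  ],
  "hand": 1
}}

```text
t: 21.87
ee_pos: [0.4364, -0.4261, 0.1086]
ee_rot: [-3.141, -0.0, 1.682]
wrist_force: [0.2, -0.1, 0.6]
opening: 0.0886
```

{"fn": "servo_tool", "kwargs": {
  "rows": [
    {"tx": 0, "ty": 0, "tz": -15, "ax": 0, "ay": 0, "az": 0},
    {"tx": 0, "ty": 0, "tz": -30, "ax": 0, "ay": 0, "az": 0},
    {"tx": 0, "ty": 0, "tz": -35, "ax": 0, "ay": 0, "az": 0},
    {"tx": 0, "ty": 0, "tz": -35, "ax": 0, "ay": 0, "az": 0},
    {"tx": 0, "ty": 0, "tz": -35, "ax": 0, "ay": 0, "az": 0},
    {"tx": 0, "ty": 0, "tz": -35, "ax": 0, "ay": 0, "az": 0},
    {"tx": 0, "ty": 0, "tz": -30, "ax": 0, "ay": 0, "az": 0},
    {"tx": 20, "ty": 0, "tz": 0, "ax": 0, "ay": 0, "az": 0},
    {"tx": 35, "ty": 0, "tz": 0, "ax": 0, "ay": 0, "az": 0},
    {"tx": 36, "ty": 0, "tz": 0, "ax": 0, "ay": 0, "az": 0},
    {"tx": 36, "ty": 0, "tz": 0, "ax": 0, "ay": 0, "az": 0},
    {"tx": 36, "ty": 0, "tz": 0, "ax": 0, "ay": 0, "az": 0}
  ]
}}

```text
t: 22.87
ee_pos: [0.4177, -0.2627, 0.3236]
ee_rot: [3.141, -0.0, 1.682]
wrist_force: [1.3, 0.2, 0.0]
opening: 0.094
```

{"fn": "servo_tool", "kwargs": {
  "rows": [
    {"tx": 36, "ty": 0, "tz": 0, "ax": 0, "ay": 0, "az": 0},
    {"tx": 36, "ty": 0, "tz": 0, "ax": 0, "ay": 0, "az": 0},
    {"tx": 36, "ty": 0, "tz": 0, "ax": 0, "ay": 0, "az": 0},
    {"tx": 36, "ty": 0, "tz": 0, "ax": 0, "ay": 0, "az": 0},
    {"tx": 36, "ty": 0, "tz": 0, "ax": 0, "ay": 0, "az": 0},
    {"tx": 36, "ty": 0, "tz": 0, "ax": 0, "ay": 0, "az": 0},
    {"tx": 36, "ty": 0, "tz": 0, "ax": 0, "ay": 0, "az": 0},
    {"tx": 36, "ty": 10, "tz": 0, "ax": 0, "ay": 0, "az": 0},
    {"tx": 36, "ty": 15, "tz": 0, "ax": 0, "ay": 0, "az": 0},
    {"tx": 36, "ty": 20, "tz": 0, "ax": 0, "ay": 0, "az": 0},
    {"tx": 36, "ty": 20, "tz": 0, "ax": 0, "ay": 0, "az": 0},
    {"tx": 36, "ty": 20, "tz": 0, "ax": 0, "ay": 0, "az": 0}
  ]
}}

```text
t: 23.87
ee_pos: [0.4547, 0.1769, 0.324]
ee_rot: [3.14, 0.0, 1.683]
wrist_force: [1.3, 0.7, 0.6]
opening: 0.0941
```

```bash
cat > r.py <<'E'
from m import *
import sys
c2=cap("side");P2,_,_=cloud(c2)
comps(reg&(Z>.125)&(Z<.15)&(X<.49)&(X>.35)&(Y<-.15)&(hsv[...,1]>25)&((hsv[...,0]>165)|(hsv[...,0]<8)),"pinktop",8)
comps(reg&(Z>.115)&(Z<.165)&(hsv[...,1]<60)&(hsv[...,2]>140),"white",30)
for n,Pp in(("top",P),("side",P2)):
    k=(Pp[...,2]>.160)&(Pp[...,2]<.168)&(Pp[...,0]>.34)&(Pp[...,0]<.46)&(Pp[...,1]<-.12)&(Pp[...,1]>-.28)
    q=Pp[k];k2=len(q) and print(n,"post",q.mean(0).round(4),k.sum(),(q[:,:2].min(0)/2+q[:,:2].max(0)/2).round(4))
comps((Z<.02)&(hsv[...,1]<60)&(hsv[...,2]>140)&(X<.46)&(X>.35)&(Y<0),"label")
comps((Z>.072)&(Z<.086)&(X>.35)&(X<.5)&(Y<-.22+.1)&(Y>-.48)&(hsv[...,2]<120),"rim",60)
cv2.imwrite("pics/%s.png"%sys.argv[1],cv2.resize(im[190:270,300:450],None,fx=5,fy=5,interpolation=cv2.INTER_CUBIC))
E
python3 r.py tray3; python3 - <<'E'
from h import *
delta(.531,.4285,.325,1.60)
E
```

```text
pinktop 352 px [386. 231.] mean [ 0.4182 -0.2917  0.1374] rect mm [ 419.6 -291.3] [56.7 69.9] 9.2
pinktop 164 px [427. 235.] mean [ 0.4345 -0.4232  0.1346] rect mm [ 434.5 -422.7] [52.7 34.6] 9.0
white 62 px [181. 152.] mean [0.5281 0.4395 0.1249] rect mm [530.9 442.8] [52.5 20.9] 16.2
white 49 px [330. 187.] mean [ 0.518  -0.0852  0.1393] rect mm [519.2 -84.5] [ 7.9 70.1] 83.2
white 195 px [403. 231.] mean [ 0.4239 -0.3432  0.1544] rect mm [ 424.4 -344.1] [51.5 37.3] 5.1
top post [ 0.4107 -0.2217  0.1636] 46 [ 0.4113 -0.2211]
side post [ 0.4117 -0.2197  0.163 ] 18 [ 0.4116 -0.2209]
label 54 px [343. 236.] mean [ 0.4043 -0.163   0.0127] rect mm [ 404.1 -163.2] [30.2 24.5] 11.1
rim 192 px [387. 243.] mean [ 0.3962 -0.308   0.0787] rect mm [ 421.5 -326.6] [ 79.6 168.2] 6.8
at [0.4552 0.1792 0.3228] [-3.141e+00 -2.000e-03  1.689e+00] t 23.9667 open 0.0938 F [ 0.6 -1.3 -0.2]
t [238.6 104.8  -1.9] az 1.02
```

View pics/tray3.png

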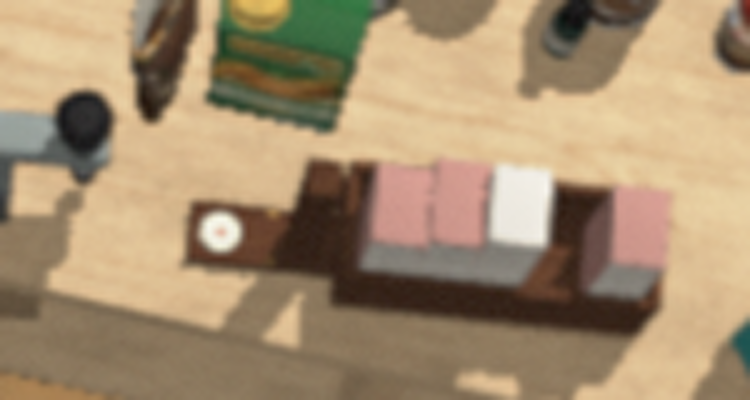

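{"fn": "servo_tool", "kwargs": {
  "rows": [
    {"tx": 0, "ty": 0, "tz": 0, "ax": 0, "ay": 0, "az": 0.9},
    {"tx": 31, "ty": 10.4, "tz": 0, "ax": 0, "ay": 0, "az": 0},
    {"tx": 31, "ty": 10.4, "tz": 0, "ax": 0, "ay": 0, "az": 0},
    {"tx": 31, "ty": 10.4, "tz": 0, "ax": 0, "ay": 0, "az": 0},
    {"tx": 31, "ty": 10.4, "tz": 0, "ax": 0, "ay": 0, "az": 0},
    {"tx": 31, "ty": 10.4, "tz": 0, "ax": 0, "ay": 0, "az": 0},
    {"tx": 31, "ty": 10.4, "tz": 0, "ax": 0, "ay": 0, "az": 0},
    {"tx": 31, "ty": 10.4, "tz": 0, "ax": 0, "ay": 0, "az": 0},
    {"tx": 31, "ty": 10.4, "tz": 0, "ax": 0, "ay": 0, "az": 0},
    {"tx": 0, "ty": 0, "tz": 0, "ax": 0, "ay": 0, "az": 0},
    {"tx": 0, "ty": 0, "tz": 0, "ax": 0, "ay": 0, "az": 0}
  ]
}}

```text
t: 24.88
ee_pos: [0.5294, 0.4252, 0.3222]
ee_rot: [-3.14, 0.002, 1.605]
wrist_force: [0.8, 0.0, 1.0]
opening: 0.0939
```

```bash
python3 - <<'E'
from h import *
c=cap("side");P,_,_=cloud(c)
k=(P[...,2]>.118)&(P[...,2]<.132)&(P[...,0]<.6)&(P[...,0]>.46)&(P[...,1]>.37)&(P[...,1]<.48)
p=P[k];print(k.sum(),cv2.minAreaRect((p[:,:2]*1000).astype(np.float32)),p.mean(0))
im=c["color"].copy();im[k]=(0,0,255);cv2.imwrite("pics/s4.png",cv2.resize(im[180:340,200:400],None,fx=4,fy=3.5))
delta(.531,.4285,.1,1.62)
E
```

```text
204 ((533.3472290039062, 427.1394958496094), (50.91059875488281, 40.929813385009766), 3.874169111251831) [0.53247956 0.43095601 0.12397809]
at [0.5295 0.4243 0.323 ] [-3.140e+00  2.000e-03  1.604e+00] t 24.9333 open 0.0942 F [-0.2 -0.7 -0.1]
t [  4.5   1.9 223. ] az -0.18
```

View pics/s4.png

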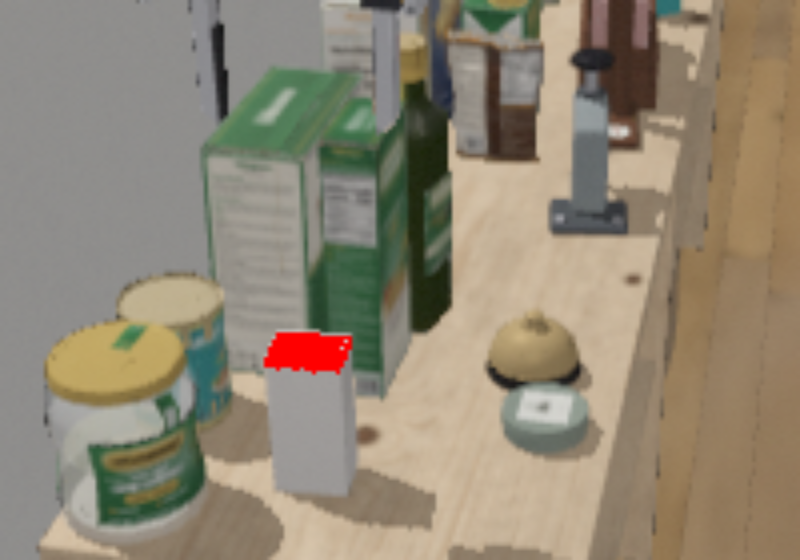

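{"fn": "servo_tool", "kwargs": {
  "rows": [
    {"tx": 4, "ty": 2.5, "tz": 20, "ax": 0, "ay": 0, "az": -0.2},
    {"tx": 0, "ty": 0, "tz": 25, "ax": 0, "ay": 0, "az": 0},
    {"tx": 0, "ty": 0, "tz": 25, "ax": 0, "ay": 0, "az": 0},
    {"tx": 0, "ty": 0, "tz": 25, "ax": 0, "ay": 0, "az": 0},
    {"tx": 0, "ty": 0, "tz": 25, "ax": 0, "ay": 0, "az": 0},
    {"tx": 0, "ty": 0, "tz": 25, "ax": 0, "ay": 0, "az": 0},
    {"tx": 0, "ty": 0, "tz": 25, "ax": 0, "ay": 0, "az": 0},
    {"tx": 0, "ty": 0, "tz": 25, "ax": 0, "ay": 0, "az": 0},
    {"tx": 0, "ty": 0, "tz": 18, "ax": 0, "ay": 0, "az": 0},
    {"tx": 0, "ty": 0, "tz": 10, "ax": 0, "ay": 0, "az": 0},
    {"tx": 0, "ty": 0, "tz": 0, "ax": 0, "ay": 0, "az": 0}
  ],
  "hand": 1
}}

```text
t: 25.85
ee_pos: [0.5304, 0.4267, 0.0984]
ee_rot: [-3.137, 0.003, 1.62]
wrist_force: [-0.6, -0.1, 0.2]
opening: 0.0941
```

{"fn": "servo_tool", "kwargs": {
  "rows": [
    {"tx": 0, "ty": 0, "tz": 0, "ax": 0, "ay": 0, "az": 0},
    {"tx": 0, "ty": 0, "tz": 0, "ax": 0, "ay": 0, "az": 0},
    {"tx": 0, "ty": 0, "tz": 0, "ax": 0, "ay": 0, "az": 0},
    {"tx": 0, "ty": 0, "tz": 0, "ax": 0, "ay": 0, "az": 0},
    {"tx": 0, "ty": 0, "tz": 0, "ax": 0, "ay": 0, "az": 0},
    {"tx": 0, "ty": 0, "tz": 0, "ax": 0, "ay": 0, "az": 0},
    {"tx": 0, "ty": 0, "tz": 0, "ax": 0, "ay": 0, "az": 0},
    {"tx": 0, "ty": 0, "tz": 0, "ax": 0, "ay": 0, "az": 0},
    {"tx": 0, "ty": 0, "tz": 0, "ax": 0, "ay": 0, "az": 0},
    {"tx": 0, "ty": 0, "tz": 0, "ax": 0, "ay": 0, "az": 0},
    {"tx": 0, "ty": 0, "tz": 0, "ax": 0, "ay": 0, "az": 0}
  ],
  "hand": 0.4,
  "grip_force": 15
}}

```text
t: 26.77
ee_pos: [0.532, 0.4296, 0.1009]
ee_rot: [3.141, -0.0, 1.621]
wrist_force: [1.2, 0.3, 1.6]
opening: 0.05
```

{"fn": "servo_tool", "kwargs": {
  "rows": [
    {"tx": 0, "ty": 0, "tz": -10, "ax": 0, "ay": 0, "az": 0},
    {"tx": 0, "ty": 0, "tz": -20, "ax": 0, "ay": 0, "az": 0},
    {"tx": 0, "ty": 0, "tz": -30, "ax": 0, "ay": 0, "az": 0},
    {"tx": 0, "ty": 0, "tz": -30, "ax": 0, "ay": 0, "az": 0},
    {"tx": 0, "ty": 0, "tz": -30, "ax": 0, "ay": 0, "az": 0},
    {"tx": 0, "ty": 0, "tz": -30, "ax": 0, "ay": 0, "az": 0},
    {"tx": 0, "ty": 0, "tz": -30, "ax": 0, "ay": 0, "az": 0},
    {"tx": 0, "ty": 0, "tz": -30, "ax": 0, "ay": 0, "az": 0},
    {"tx": 0, "ty": 0, "tz": -20, "ax": 0, "ay": 0, "az": 0},
    {"tx": 0, "ty": 0, "tz": 0, "ax": 0, "ay": 0, "az": 0}
  ]
}}

```text
t: 27.6
ee_pos: [0.5338, 0.4306, 0.3381]
ee_rot: [3.131, -0.006, 1.622]
wrist_force: [0.2, -0.5, 0.4]
opening: 0.0505
```

```bash
python3 - <<'E'
from h import *
delta(.42,.25,.32,1.683)
th=np.radians(6.4);o=np.array([.4243,-.347]);R=np.array([[np.cos(th),-np.sin(th)],[np.sin(th),np.cos(th)]])
t=o+R@[.001,-.0369];print(t)
E
```

```text
at [0.5338 0.4306 0.3381] [ 3.131 -0.006  1.622] t 27.6 open 0.0505 F [ 0.2 -0.5  0.4]
t [-174.7 -122.9   15.9] az -0.7
[ 0.42940697 -0.38355857]
```

{"fn": "servo_tool", "kwargs": {
  "rows": [
    {"tx": 0, "ty": -15, "tz": 0, "ax": 0, "ay": 0, "az": -0.7},
    {"tx": 3, "ty": -31, "tz": 0, "ax": 0, "ay": 0, "az": 0},
    {"tx": 4, "ty": -31, "tz": 0, "ax": 0, "ay": 0, "az": 0},
    {"tx": 4, "ty": -31, "tz": 0, "ax": 0, "ay": 0, "az": 0},
    {"tx": 3, "ty": -18, "tz": 0, "ax": 0, "ay": 0, "az": 0},
    {"tx": -20, "ty": -2, "tz": 0, "ax": 0, "ay": 0, "az": 0},
    {"tx": -34, "ty": -3, "tz": 0, "ax": 0, "ay": 0, "az": 0},
    {"tx": -36, "ty": -3, "tz": 0, "ax": 0, "ay": 0, "az": 0},
    {"tx": -36, "ty": -3, "tz": 0, "ax": 0, "ay": 0, "az": 0},
    {"tx": -36, "ty": -3, "tz": 0, "ax": 0, "ay": 0, "az": 0},
    {"tx": -36, "ty": -3, "tz": 0, "ax": 0, "ay": 0, "az": 0},
    {"tx": -36, "ty": -3, "tz": 0, "ax": 0, "ay": 0, "az": 0}
  ]
}}

```text
t: 28.6
ee_pos: [0.4099, 0.1936, 0.3288]
ee_rot: [-3.139, 0.001, 1.683]
wrist_force: [0.5, -0.4, -1.3]
opening: 0.0499
```

{"fn": "servo_tool", "kwargs": {
  "rows": [
    {"tx": -36, "ty": -3, "tz": 0, "ax": 0, "ay": 0, "az": 0},
    {"tx": -36, "ty": -3, "tz": 0, "ax": 0, "ay": 0, "az": 0},
    {"tx": -36, "ty": -3, "tz": 0, "ax": 0, "ay": 0, "az": 0},
    {"tx": -36, "ty": -3, "tz": 0, "ax": 0, "ay": 0, "az": 0},
    {"tx": -36, "ty": -3, "tz": 0, "ax": 0, "ay": 0, "az": 0},
    {"tx": -36, "ty": -3, "tz": 0, "ax": 0, "ay": 0, "az": 0},
    {"tx": -36, "ty": -3, "tz": 0, "ax": 0, "ay": 0, "az": 0},
    {"tx": -20, "ty": -3, "tz": 0, "ax": 0, "ay": 0, "az": 0},
    {"tx": 0, "ty": 0, "tz": 0, "ax": 0, "ay": 0, "az": 0}
  ]
}}

```text
t: 29.35
ee_pos: [0.4166, -0.0808, 0.3287]
ee_rot: [-3.138, 0.0, 1.677]
wrist_force: [-0.6, 0.6, -1.0]
opening: 0.0498
```

```bash
python3 r.py tray5; python3 - <<'E'
from h import *
delta(.4294,-.38356,.33,1.683)
E
```

```text
pinktop 354 px [386. 231.] mean [ 0.4178 -0.2915  0.1373] rect mm [ 418.8 -290.9] [56.8 72.2] 8.9
pinktop 163 px [427. 235.] mean [ 0.4347 -0.4229  0.1343] rect mm [ 435.9 -423.2] [50.7 34.6] 7.3
white 194 px [403. 231.] mean [ 0.424  -0.3432  0.1543] rect mm [ 423.7 -343.7] [52.2 36.7] 5.6
top post [ 0.4106 -0.2216  0.1641] 48 [ 0.4101 -0.2209]
side post [ 0.409  -0.2162  0.1629] 13 [ 0.4108 -0.2182]
label 53 px [343. 236.] mean [ 0.4048 -0.1632  0.0123] rect mm [ 404.4 -163.5] [29.  24.4] 12.6
rim 217 px [392. 244.] mean [ 0.3969 -0.3255  0.0785] rect mm [ 423.8 -346.1] [ 79.5 208.5] 6.5
at [ 0.4169 -0.0776  0.3292] [-3.139e+00 -2.000e-03  1.680e+00] t 29.45 open 0.0498 F [ 0.6  0.  -0.3]
t [-305.5  -21.    -1.4] az -0.03
```

{"fn": "servo_tool", "kwargs": {
  "rows": [
    {"tx": -20, "ty": -2, "tz": 0, "ax": 0, "ay": 0, "az": 0},
    {"tx": -36, "ty": -3, "tz": 0, "ax": 0, "ay": 0, "az": 0},
    {"tx": -36, "ty": -3, "tz": 0, "ax": 0, "ay": 0, "az": 0},
    {"tx": -36, "ty": -3, "tz": 0, "ax": 0, "ay": 0, "az": 0},
    {"tx": -36, "ty": -3, "tz": 0, "ax": 0, "ay": 0, "az": 0},
    {"tx": -36, "ty": -3, "tz": 0, "ax": 0, "ay": 0, "az": 0},
    {"tx": -36, "ty": -2, "tz": 0, "ax": 0, "ay": 0, "az": 0},
    {"tx": -36, "ty": -2, "tz": 0, "ax": 0, "ay": 0, "az": 0},
    {"tx": -25, "ty": 0, "tz": 0, "ax": 0, "ay": 0, "az": 0},
    {"tx": -8, "ty": 0, "tz": 0, "ax": 0, "ay": 0, "az": 0},
    {"tx": 0, "ty": 0, "tz": 0, "ax": 0, "ay": 0, "az": 0},
    {"tx": 0, "ty": 0, "tz": 0, "ax": 0, "ay": 0, "az": 0}
  ]
}}

```text
t: 30.45
ee_pos: [0.4313, -0.3812, 0.3299]
ee_rot: [-3.141, -0.002, 1.684]
wrist_force: [-0.4, 0.6, -0.9]
opening: 0.05
```

```bash
python3 - <<'E'
from h import *
delta(.4296,-.3832,.17,1.683)
c=cap("side");P,_,_=cloud(c)
k=(P[...,2]>.162)&(P[...,2]<.168)&(P[...,0]>.34)&(P[...,0]<.46)&(P[...,1]<-.12)&(P[...,1]>-.28)
print("post side",P[k].mean(0),k.sum())
E
```

```text
at [ 0.4313 -0.3812  0.3299] [-3.141e+00 -2.000e-03  1.684e+00] t 30.45 open 0.05 F [-0.4  0.6 -0.9]
t [ -2.2  -1.9 159.9] az 0.01
post side [ 0.41027525 -0.21880062  0.16398191] 15
```

{"fn": "servo_tool", "kwargs": {
  "rows": [
    {"tx": -1, "ty": -1, "tz": 15, "ax": 0, "ay": 0, "az": 0},
    {"tx": -1, "ty": -1, "tz": 20, "ax": 0, "ay": 0, "az": 0},
    {"tx": 0, "ty": 0, "tz": 20, "ax": 0, "ay": 0, "az": 0},
    {"tx": 0, "ty": 0, "tz": 5, "ax": 0, "ay": 0, "az": 0},
    {"tx": 0, "ty": 0, "tz": 0, "ax": 0, "ay": 0, "az": 0},
    {"tx": 0, "ty": 0, "tz": 0, "ax": 0, "ay": 0, "az": 0}
  ]
}}

```text
t: 31.0
ee_pos: [0.4295, -0.3842, 0.2715]
ee_rot: [3.141, 0.0, 1.684]
wrist_force: [0.3, 0.9, 0.7]
opening: 0.0498
```

```bash
python3 - <<'E'
from h import *
delta(.4296,-.3832,.131,1.683)
E
```

```text
at [ 0.4295 -0.3842  0.2715] [3.141 0.    1.684] t 31.0 open 0.0498 F [0.3 0.9 0.7]
t [1.100e+00 1.000e-01 1.405e+02] az 0.01
```

{"fn": "servo_tool", "kwargs": {
  "rows": [
    {"tx": 1.5, "ty": 0, "tz": 10, "ax": 0, "ay": 0, "az": 0},
    {"tx": 0, "ty": 0, "tz": 15, "ax": 0, "ay": 0, "az": 0},
    {"tx": 0, "ty": 0, "tz": 15, "ax": 0, "ay": 0, "az": 0},
    {"tx": 0, "ty": 0, "tz": 5, "ax": 0, "ay": 0, "az": 0},
    {"tx": 0, "ty": 0, "tz": 0, "ax": 0, "ay": 0, "az": 0}
  ]
}}

```text
t: 31.42
ee_pos: [0.4285, -0.383, 0.2245]
ee_rot: [-3.14, -0.002, 1.683]
wrist_force: [-0.7, -0.4, 0.3]
opening: 0.0501
```

{"fn": "servo_tool", "kwargs": {
  "rows": [
    {"tx": 0, "ty": 0, "tz": 15, "ax": 0, "ay": 0, "az": 0},
    {"tx": 0, "ty": 0, "tz": 20, "ax": 0, "ay": 0, "az": 0},
    {"tx": 0, "ty": 0, "tz": 20, "ax": 0, "ay": 0, "az": 0},
    {"tx": 0, "ty": 0, "tz": 20, "ax": 0, "ay": 0, "az": 0},
    {"tx": 0, "ty": 0, "tz": 10, "ax": 0, "ay": 0, "az": 0},
    {"tx": 0, "ty": 0, "tz": 4, "ax": 0, "ay": 0, "az": 0},
    {"tx": 0, "ty": 0, "tz": 4, "ax": 0, "ay": 0, "az": 0},
    {"tx": 0, "ty": 0, "tz": 2, "ax": 0, "ay": 0, "az": 0},
    {"tx": 0, "ty": 0, "tz": 1, "ax": 0, "ay": 0, "az": 0},
    {"tx": 0, "ty": 0, "tz": 0, "ax": 0, "ay": 0, "az": 0}
  ]
}}

```text
t: 32.25
ee_pos: [0.4295, -0.3845, 0.1309]
ee_rot: [3.14, 0.002, 1.683]
wrist_force: [0.2, 0.4, -0.3]
opening: 0.0502
```

{"fn": "servo_tool", "kwargs": {
  "rows": [
    {"tx": 0, "ty": 0, "tz": 1, "ax": 0, "ay": 0, "az": 0},
    {"tx": 0, "ty": 0, "tz": 0, "ax": 0, "ay": 0, "az": 0},
    {"tx": 0, "ty": 0, "tz": 0, "ax": 0, "ay": 0, "az": 0}
  ]
}}

```text
t: 32.5
ee_pos: [0.4299, -0.3847, 0.1307]
ee_rot: [3.14, 0.003, 1.683]
wrist_force: [-0.1, 0.5, 5.7]
opening: 0.05
```

{"fn": "servo_tool", "kwargs": {
  "rows": [
    {"tx": 0, "ty": 0, "tz": 0, "ax": 0, "ay": 0, "az": 0},
    {"tx": 0, "ty": 0, "tz": 0, "ax": 0, "ay": 0, "az": 0},
    {"tx": 0, "ty": 0, "tz": 0, "ax": 0, "ay": 0, "az": 0},
    {"tx": 0, "ty": 0, "tz": 0, "ax": 0, "ay": 0, "az": 0},
    {"tx": 0, "ty": 0, "tz": 0, "ax": 0, "ay": 0, "az": 0},
    {"tx": 0, "ty": 0, "tz": 0, "ax": 0, "ay": 0, "az": 0}
  ],
  "hand": 1
}}

```text
t: 33.0
ee_pos: [0.4287, -0.3836, 0.1283]
ee_rot: [-3.141, -0.0, 1.682]
wrist_force: [0.2, -0.3, -0.2]
opening: 0.0865
```

{"fn": "servo_tool", "kwargs": {
  "rows": [
    {"tx": 0, "ty": 0, "tz": -15, "ax": 0, "ay": 0, "az": 0},
    {"tx": 0, "ty": 0, "tz": -30, "ax": 0, "ay": 0, "az": 0},
    {"tx": 0, "ty": 0, "tz": -35, "ax": 0, "ay": 0, "az": 0},
    {"tx": 0, "ty": 0, "tz": -35, "ax": 0, "ay": 0, "az": 0},
    {"tx": 0, "ty": 0, "tz": -35, "ax": 0, "ay": 0, "az": 0},
    {"tx": 0, "ty": 0, "tz": -30, "ax": 0, "ay": 0, "az": 0},
    {"tx": 20, "ty": 0, "tz": 0, "ax": 0, "ay": 0, "az": 0},
    {"tx": 36, "ty": 0, "tz": 0, "ax": 0, "ay": 0, "az": 0},
    {"tx": 36, "ty": 0, "tz": 0, "ax": 0, "ay": 0, "az": 0},
    {"tx": 36, "ty": 0, "tz": 0, "ax": 0, "ay": 0, "az": 0},
    {"tx": 36, "ty": 0, "tz": 0, "ax": 0, "ay": 0, "az": 0},
    {"tx": 36, "ty": 0, "tz": 0, "ax": 0, "ay": 0, "az": 0}
  ]
}}

```text
t: 34.0
ee_pos: [0.406, -0.1835, 0.3085]
ee_rot: [3.141, -0.0, 1.682]
wrist_force: [-0.4, 1.0, 0.5]
opening: 0.094
```

{"fn": "servo_tool", "kwargs": {
  "rows": [
    {"tx": 36, "ty": 0, "tz": 0, "ax": 0, "ay": 0, "az": 0},
    {"tx": 36, "ty": 0, "tz": 0, "ax": 0, "ay": 0, "az": 0},
    {"tx": 36, "ty": 5, "tz": 0, "ax": 0, "ay": 0, "az": 0},
    {"tx": 36, "ty": 10, "tz": 0, "ax": 0, "ay": 0, "az": 0},
    {"tx": 36, "ty": 10, "tz": 0, "ax": 0, "ay": 0, "az": 0},
    {"tx": 36, "ty": 10, "tz": 0, "ax": 0, "ay": 0, "az": 0},
    {"tx": 36, "ty": 10, "tz": 0, "ax": 0, "ay": 0, "az": 0},
    {"tx": 30, "ty": 0, "tz": 0, "ax": 0, "ay": 0, "az": 0},
    {"tx": 0, "ty": 0, "tz": 0, "ax": 0, "ay": 0, "az": 0}
  ]
}}

```text
t: 34.75
ee_pos: [0.419, 0.1048, 0.3086]
ee_rot: [-3.141, -0.003, 1.689]
wrist_force: [0.9, 0.1, 0.0]
opening: 0.0942
```

```bash
python3 r.py tray6; python3 - <<'E'
from h import *
delta(.41,-.22,.3,1.683)
for n in ("top","side"):
    c=cap(n);P,ray,o=cloud(c);im=c["color"];Q=onplane(ray,o,.150)
    k=(im.max(-1)<60)&(abs(Q[...,0]-.42)<.04)&(abs(Q[...,1]+.066)<.04)&(P[...,2]>.135)&(P[...,2]<.165)
    p=P[k];r=cv2.minAreaRect((p[:,:2]*1000).astype(np.float32));cc=cv2.minEnclosingCircle((p[:,:2]*1000).astype(np.float32));print(n,"knob",k.sum(),p.mean(0).round(4),r,cc)
    a=(P[...,2]>.095)&(P[...,2]<.113)&(abs(P[...,0]-.42)<.05)&(P[...,1]>-.09)&(P[...,1]<.06)
    p=P[a];print("arm",a.sum(),p.mean(0).round(4),cv2.minAreaRect((p[:,:2]*1000).astype(np.float32)))
    if n=="side": cv2.imwrite("pics/side6.png",cv2.resize(im[150:240,290:410],None,fx=6,fy=6,interpolation=cv2.INTER_CUBIC))
E
```

```text
pinktop 351 px [386. 231.] mean [ 0.418  -0.2916  0.137 ] rect mm [ 419.1 -290.7] [56.5 71.1] 7.6
pinktop 153 px [427. 235.] mean [ 0.4346 -0.4241  0.1348] rect mm [ 435.3 -424.2] [51.  33.7] 5.7
white 51 px [330. 187.] mean [ 0.5174 -0.0852  0.1399] rect mm [518.7 -84.5] [ 7.5 69.5] 82.4
white 407 px [410. 232.] mean [ 0.4263 -0.3645  0.1536] rect mm [ 427.2 -366.3] [52.  84.5] 6.0
top post [ 0.4107 -0.2214  0.1639] 45 [ 0.4109 -0.2208]
side post [ 0.4113 -0.2165  0.1636] 18 [ 0.4114 -0.2161]
label 54 px [343. 236.] mean [ 0.405  -0.163   0.0124] rect mm [ 404.6 -163.2] [29.1 24.5] 11.8
rim 224 px [392. 244.] mean [ 0.3969 -0.3238  0.0788] rect mm [ 423.8 -346. ] [ 80.5 208.3] 6.1
at [0.4196 0.101  0.3086] [-3.141e+00  1.000e-03  1.686e+00] t 34.85 open 0.094 F [ 0.3 -0.   0. ]
t [-317.8  -46.3    8.8] az 0.03
top knob 89 [ 0.4142 -0.0644  0.1533] ((414.2044677734375, -65.4375), (34.61079788208008, 28.552082061767578), 13.913482666015625) ((414.10400390625, -64.31075286865234), 17.670513153076172)
arm 215 [ 0.4084 -0.0246  0.1055] ((412.40521240234375, -33.68718719482422), (33.72848129272461, 98.53610229492188), 9.26497745513916)
side knob 54 [ 0.4165 -0.0573  0.1511] ((418.17999267578125, -59.99059295654297), (30.180423736572266, 34.075927734375), 76.95469665527344) ((417.0001220703125, -61.17325973510742), 18.395641326904297)
arm 129 [ 0.4135 -0.0228  0.1053] ((414.10784912109375, -27.41259002685547), (29.367801666259766, 95.242919921875), 8.37985897064209)
```

View pics/tray6.png

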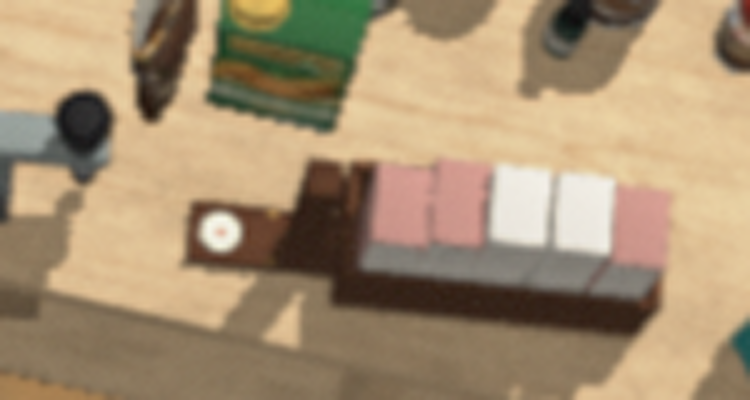

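```bash
cat > k.py <<'E'
from h import *
L=[];D=[]
for n in ("top","side"):
    c=cap(n);P,ray,o=cloud(c);im=c["color"];Q=onplane(ray,o,.148)
    k=((im.max(-1)<70)&(np.hypot(Q[...,0]-.417,Q[...,1]+.063)<.032)&(P[...,2]>.13)).astype(np.uint8)
    nn,l,s,ce=cv2.connectedComponentsWithStats(k);i=1+s[1:,4].argmax()
    (u,v),rad=cv2.minEnclosingCircle(np.argwhere(l==i)[:,::-1].astype(np.float32))
    print(n,s[i],ce[i],(u,v),rad,"onplane",cv2.remap(Q[...,0].astype(np.float32),np.float32([[ce[i][0]]]),np.float32([[ce[i][1]]]),1),cv2.remap(Q[...,1].astype(np.float32),np.float32([[ce[i][0]]]),np.float32([[ce[i][1]]]),1))
    d=np.array([cv2.remap(np.float32(ray[...,j]),np.float32([[ce[i][0]]]),np.float32([[ce[i][1]]]),1)[0,0] for j in range(3)]);d/=np.linalg.norm(d)
    L.append(o);D.append(d)
A=sum(np.eye(3)-np.outer(d,d) for d in D);b=sum((np.eye(3)-np.outer(d,d))@o for o,d in zip(L,D))
X=np.linalg.solve(A,b);print("tri",X,[np.linalg.norm((np.eye(3)-np.outer(d,d))@(X-o)) for o,d in zip(L,D)])
E
python3 k.py
```

```text
top [311 209  11  11  93] [316.10752688 213.96774194] (316.0, 214.0) 5.385264873504639 onplane [[0.41602847]] [[-0.06366874]]
side [343 194  11   7  56] [347.92857143 196.78571429] (348.0, 196.5) 5.02503776550293 onplane [[0.41726166]] [[-0.06281196]]
tri [ 0.41681271 -0.06362499  0.14743934] [np.float64(0.0005807988584492247), np.float64(0.000580798858449124)]
```

View pics/side6.png

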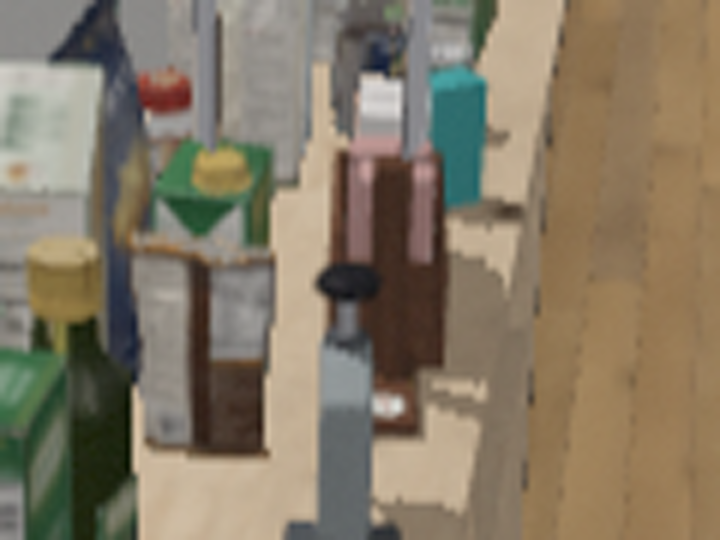

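```bash
python3 - <<'E'
from m import *
c2=cap("side");P2,_,_=cloud(c2)
for n,Q in(("top",P),("side",P2)):
    for b in np.arange(-.30,-.04,.01):
        k=(Q[...,1]>b)&(Q[...,1]<b+.01)&(Q[...,2]>.025)&(Q[...,2]<.25)&(Q[...,0]>.455)&(Q[...,0]<.6)
        if k.sum()>2: q=Q[k]; print(n,"y%.2f"%b,k.sum(),np.sort(q[:,0])[:4].round(3),q[np.argsort(q[:,0])[:4],2].round(3))
E
```

```text
top y-0.25 65 [0.456 0.456 0.584 0.584] [0.075 0.077 0.102 0.033]
top y-0.24 85 [0.576 0.579 0.579 0.579] [0.141 0.128 0.069 0.117]
top y-0.23 142 [0.49  0.491 0.491 0.491] [0.106 0.096 0.038 0.115]
top y-0.22 170 [0.488 0.49  0.49  0.49 ] [0.052 0.033 0.131 0.066]
top y-0.21 167 [0.486 0.488 0.489 0.489] [0.152 0.084 0.057 0.134]
top y-0.20 172 [0.488 0.488 0.488 0.489] [0.145 0.142 0.072 0.134]
top y-0.19 166 [0.489 0.489 0.489 0.489] [0.082 0.072 0.113 0.154]
top y-0.18 169 [0.488 0.489 0.489 0.489] [0.088 0.065 0.113 0.088]
top y-0.17 165 [0.489 0.489 0.489 0.489] [0.06  0.079 0.127 0.14 ]
top y-0.16 164 [0.489 0.49  0.49  0.49 ] [0.104 0.05  0.044 0.17 ]
top y-0.15 165 [0.489 0.49  0.491 0.491] [0.055 0.153 0.078 0.132]
top y-0.14 144 [0.491 0.491 0.492 0.492] [0.083 0.142 0.053 0.13 ]
top y-0.13 89 [0.572 0.572 0.573 0.573] [0.112 0.105 0.086 0.095]
top y-0.12 139 [0.486 0.487 0.488 0.489] [0.027 0.079 0.086 0.102]
top y-0.11 182 [0.471 0.473 0.473 0.473] [0.116 0.101 0.07  0.079]
top y-0.10 153 [0.465 0.466 0.468 0.469] [0.146 0.134 0.138 0.145]
top y-0.09 102 [0.463 0.464 0.4
[... 926 characters left out ...]
94 0.494 0.494] [0.151 0.146 0.154 0.141]
side y-0.14 163 [0.493 0.493 0.493 0.493] [0.131 0.135 0.16  0.164]
side y-0.13 63 [0.499 0.503 0.503 0.507] [0.159 0.159 0.163 0.146]
side y-0.12 24 [0.526 0.554 0.554 0.575] [0.144 0.145 0.141 0.087]
side y-0.11 41 [0.47  0.471 0.474 0.474] [0.104 0.099 0.066 0.07 ]
side y-0.10 140 [0.47  0.47  0.473 0.473] [0.096 0.109 0.091 0.082]
side y-0.09 406 [0.468 0.468 0.468 0.468] [0.13  0.125 0.12  0.136]
side y-0.08 110 [0.474 0.474 0.475 0.475] [0.148 0.127 0.13  0.151]
side y-0.07 3 [0.569 0.569 0.569] [0.212 0.208 0.214]
side y-0.06 4 [0.566 0.566 0.566 0.568] [0.198 0.208 0.2   0.202]
side y-0.05 4 [0.563 0.564 0.564 0.565] [0.187 0.19  0.192 0.195]
```

{"fn": "servo_tool", "kwargs": {
  "rows": [
    {"tx": -20, "ty": -3, "tz": 0, "ax": 0, "ay": 0, "az": 0},
    {"tx": -34, "ty": -5, "tz": 0, "ax": 0, "ay": 0, "az": 0},
    {"tx": -36, "ty": -5, "tz": 0, "ax": 0, "ay": 0, "az": 0},
    {"tx": -36, "ty": -5, "tz": 0, "ax": 0, "ay": 0, "az": 0},
    {"tx": -36, "ty": -5, "tz": 0, "ax": 0, "ay": 0, "az": 0},
    {"tx": -36, "ty": -5, "tz": 0, "ax": 0, "ay": 0, "az": 0},
    {"tx": -36, "ty": -5, "tz": 0, "ax": 0, "ay": 0, "az": 0},
    {"tx": -36, "ty": -5, "tz": 0, "ax": 0, "ay": 0, "az": 0},
    {"tx": -30, "ty": -5, "tz": 0, "ax": 0, "ay": 0, "az": 0},
    {"tx": -18, "ty": -3, "tz": 0, "ax": 0, "ay": 0, "az": 0},
    {"tx": 0, "ty": 0, "tz": 0, "ax": 0, "ay": 0, "az": 0},
    {"tx": 0, "ty": 0, "tz": 0, "ax": 0, "ay": 0, "az": 0}
  ],
  "hand": 0.6
}}

```text
t: 36.15
ee_pos: [0.409, -0.222, 0.3084]
ee_rot: [-3.141, -0.001, 1.679]
wrist_force: [0.3, 1.3, 0.7]
opening: 0.0565
```

```bash
python3 - <<'E'
from h import *
delta(.411,-.2205,.139,1.681)
c=cap("side");P,_,_=cloud(c)
k=(P[...,2]>.162)&(P[...,2]<.168)&(P[...,0]>.34)&(P[...,0]<.46)&(P[...,1]<-.12)&(P[...,1]>-.28)
print("post side",P[k].mean(0),k.sum())
E
```

```text
at [ 0.409  -0.222   0.3084] [-3.141e+00 -1.000e-03  1.679e+00] t 36.15 open 0.0565 F [0.3 1.3 0.7]
t [  1.1   2.2 169.4] az -0.02
post side [ 0.41152946 -0.21847582  0.16372327] 14
```

{"fn": "servo_tool", "kwargs": {
  "rows": [
    {"tx": 1, "ty": 2, "tz": 15, "ax": 0, "ay": 0, "az": 0},
    {"tx": 0, "ty": 0, "tz": 25, "ax": 0, "ay": 0, "az": 0},
    {"tx": 0, "ty": 0, "tz": 25, "ax": 0, "ay": 0, "az": 0},
    {"tx": 0, "ty": 0, "tz": 25, "ax": 0, "ay": 0, "az": 0},
    {"tx": 0, "ty": 0, "tz": 25, "ax": 0, "ay": 0, "az": 0},
    {"tx": 0, "ty": 0, "tz": 25, "ax": 0, "ay": 0, "az": 0},
    {"tx": 0, "ty": 0, "tz": 20, "ax": 0, "ay": 0, "az": 0},
    {"tx": 0, "ty": 0, "tz": 9, "ax": 0, "ay": 0, "az": 0},
    {"tx": 0, "ty": 0, "tz": 0, "ax": 0, "ay": 0, "az": 0},
    {"tx": 0, "ty": 0, "tz": 0, "ax": 0, "ay": 0, "az": 0}
  ]
}}

```text
t: 37.03
ee_pos: [0.4118, -0.2191, 0.1401]
ee_rot: [3.141, -0.0, 1.684]
wrist_force: [0.2, -0.3, 0.2]
opening: 0.0563
```

{"fn": "servo_tool", "kwargs": {
  "rows": [
    {"tx": 0, "ty": 0, "tz": 0, "ax": 0, "ay": 0, "az": 0},
    {"tx": 0, "ty": 0, "tz": 0, "ax": 0, "ay": 0, "az": 0},
    {"tx": 0, "ty": 0, "tz": 0, "ax": 0, "ay": 0, "az": 0},
    {"tx": 0, "ty": 0, "tz": 0, "ax": 0, "ay": 0, "az": 0},
    {"tx": 0, "ty": 0, "tz": 0, "ax": 0, "ay": 0, "az": 0},
    {"tx": 0, "ty": 0, "tz": 0, "ax": 0, "ay": 0, "az": 0},
    {"tx": 0, "ty": 0, "tz": 0, "ax": 0, "ay": 0, "az": 0},
    {"tx": 0, "ty": 0, "tz": 0, "ax": 0, "ay": 0, "az": 0}
  ],
  "hand": 0.1,
  "grip_force": 25
}}

```text
t: 37.7
ee_pos: [0.4117, -0.22, 0.1403]
ee_rot: [3.141, 0.001, 1.683]
wrist_force: [-1.5, 1.1, 3.9]
opening: 0.0261
```

{"fn": "servo_tool", "kwargs": {
  "rows": [
    {"tx": 3, "ty": 1, "tz": 0, "ax": 0, "ay": 0, "az": 0},
    {"tx": 6, "ty": 2, "tz": 0, "ax": 0, "ay": 0, "az": 0},
    {"tx": 7, "ty": 2, "tz": 0, "ax": 0, "ay": 0, "az": 0},
    {"tx": 7, "ty": 2, "tz": 0, "ax": 0, "ay": 0, "az": 0},
    {"tx": 7, "ty": 2, "tz": 0, "ax": 0, "ay": 0, "az": 0},
    {"tx": 7, "ty": 2, "tz": 0, "ax": 0, "ay": 0, "az": 0},
    {"tx": 7, "ty": 2, "tz": 0, "ax": 0, "ay": 0, "az": 0},
    {"tx": 7, "ty": 2, "tz": 0, "ax": 0, "ay": 0, "az": 0},
    {"tx": 6, "ty": 2, "tz": 0, "ax": 0, "ay": 0, "az": 0},
    {"tx": 3, "ty": 1, "tz": 0, "ax": 0, "ay": 0, "az": 0},
    {"tx": 0, "ty": 0, "tz": 0, "ax": 0, "ay": 0, "az": 0}
  ]
}}

```text
t: 38.62
ee_pos: [0.4233, -0.1585, 0.1402]
ee_rot: [3.14, 0.002, 1.683]
wrist_force: [-1.0, -2.6, 3.1]
opening: 0.0259
```

```bash
cat > l.py <<'E'
from h import *
import sys
delta(.4237,-.1205,.140,1.681)
for n in("side","top"):
    c=cap(n);P,ray,o=cloud(c);im=c["color"].astype(int);Q=onplane(ray,o,.012)
    reg=(abs(Q[...,0]-.412)<.05)&(abs(Q[...,1]+.10)<.09)
    k=reg&(im.min(-1)>120)&(im.max(-1)-im.min(-1)<40)&(abs(P[...,2]-.012)<.012)
    nn,l,s,ce=cv2.connectedComponentsWithStats(k.astype(np.uint8))
    for i in range(1,nn):
        if s[i,4]>6:
            q=Q[l==i];print(n,"label?",s[i],q.mean(0).round(4),((q.min(0)+q.max(0))/2).round(4))
    cv2.imwrite("pics/l%s%s.png"%(n,sys.argv[1]),cv2.resize(c["color"][170:250,290:390],None,fx=6,fy=6,interpolation=cv2.INTER_CUBIC))
E
python3 l.py 1
```

```text
at [ 0.4233 -0.1585  0.1402] [3.140e+00 2.000e-03 1.683e+00] t 38.6167 open 0.0259 F [-1.  -2.6  3.1]
t [37.7  4.6  0.2] az 0.02
```

{"fn": "servo_tool", "kwargs": {
  "rows": [
    {"tx": 3, "ty": 0.5, "tz": 0, "ax": 0, "ay": 0, "az": 0},
    {"tx": 5, "ty": 0.7, "tz": 0, "ax": 0, "ay": 0, "az": 0},
    {"tx": 6, "ty": 0.7, "tz": 0, "ax": 0, "ay": 0, "az": 0},
    {"tx": 6, "ty": 0.7, "tz": 0, "ax": 0, "ay": 0, "az": 0},
    {"tx": 6, "ty": 0.7, "tz": 0, "ax": 0, "ay": 0, "az": 0},
    {"tx": 5, "ty": 0.7, "tz": 0, "ax": 0, "ay": 0, "az": 0},
    {"tx": 4, "ty": 0.5, "tz": 0, "ax": 0, "ay": 0, "az": 0},
    {"tx": 2, "ty": 0.2, "tz": 0, "ax": 0, "ay": 0, "az": 0},
    {"tx": 0.7, "ty": 0, "tz": 0, "ax": 0, "ay": 0, "az": 0},
    {"tx": 0, "ty": 0, "tz": 0, "ax": 0, "ay": 0, "az": 0},
    {"tx": 0, "ty": 0, "tz": 0, "ax": 0, "ay": 0, "az": 0}
  ]
}}

```text
t: 39.63
ee_pos: [0.4238, -0.1212, 0.1402]
ee_rot: [3.141, 0.003, 1.683]
wrist_force: [1.6, -6.0, 3.0]
opening: 0.0258
```

```bash
python3 l.py 2
```

```text
at [ 0.4238 -0.1212  0.1402] [3.141e+00 3.000e-03 1.683e+00] t 39.6333 open 0.0258 F [ 1.6 -6.   3. ]
t [0.7 0.  0.2] az 0.02
```

View pics/lside2.png

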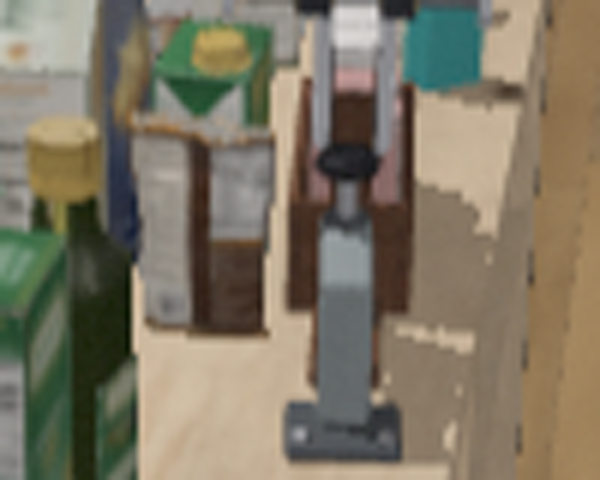

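{"fn": "servo_tool", "kwargs": {
  "rows": [
    {"tx": 0, "ty": 0, "tz": 0, "ax": 0, "ay": 0, "az": 0},
    {"tx": 0, "ty": 0, "tz": 0, "ax": 0, "ay": 0, "az": 0},
    {"tx": 0, "ty": 0, "tz": 0, "ax": 0, "ay": 0, "az": 0},
    {"tx": 0, "ty": 0, "tz": 0, "ax": 0, "ay": 0, "az": 0}
  ],
  "hand": 0.45
}}

```text
t: 40.07
ee_pos: [0.4224, -0.1192, 0.1388]
ee_rot: [-3.14, -0.002, 1.683]
wrist_force: [0.2, 0.3, -0.9]
opening: 0.0424
```

{"fn": "servo_tool", "kwargs": {
  "rows": [
    {"tx": 0, "ty": 0, "tz": -10, "ax": 0, "ay": 0, "az": 0},
    {"tx": 0, "ty": 0, "tz": -20, "ax": 0, "ay": 0, "az": 0},
    {"tx": 0, "ty": 0, "tz": -30, "ax": 0, "ay": 0, "az": 0},
    {"tx": 0, "ty": 0, "tz": -35, "ax": 0, "ay": 0, "az": 0},
    {"tx": 0, "ty": 0, "tz": -35, "ax": 0, "ay": 0, "az": 0},
    {"tx": 20, "ty": 0, "tz": -20, "ax": 0, "ay": 0, "az": 0},
    {"tx": 35, "ty": 0, "tz": 0, "ax": 0, "ay": 0, "az": 0},
    {"tx": 36, "ty": 0, "tz": 0, "ax": 0, "ay": 0, "az": 0},
    {"tx": 36, "ty": 4, "tz": 0, "ax": 0, "ay": 0, "az": 0},
    {"tx": 36, "ty": 4, "tz": 0, "ax": 0, "ay": 0, "az": 0},
    {"tx": 36, "ty": 4, "tz": 0, "ax": 0, "ay": 0, "az": 0},
    {"tx": 36, "ty": 4, "tz": 0, "ax": 0, "ay": 0, "az": 0}
  ]
}}

```text
t: 41.07
ee_pos: [0.4123, 0.1172, 0.2905]
ee_rot: [3.141, -0.0, 1.682]
wrist_force: [0.4, -0.4, 0.8]
opening: 0.0423
```

```bash
sed -i 's/(Y<-.22+.1)/(Y<-.13)/; s/\[1\]<-.12)/[1]<-.09)/; s/Pp\[...,1\]<-.12/Pp[...,1]<-.09/' r.py; python3 r.py tray7; python3 k.py; python3 l.py 3
```

```text
pinktop 352 px [357. 220.] mean [ 0.4288 -0.1935  0.1376] rect mm [ 429.6 -192.7] [57.9 70.7] 5.9
pinktop 161 px [398. 226.] mean [ 0.4443 -0.3261  0.1355] rect mm [ 444.7 -326.1] [52.6 33.2] 9.7
white 50 px [330. 187.] mean [ 0.5178 -0.0852  0.1392] rect mm [518.5 -84.3] [ 8.1 72.6] 83.3
white 404 px [380. 222.] mean [ 0.4374 -0.267   0.1529] rect mm [ 438.3 -268.2] [55.4 83. ] 5.2
top post [ 0.4263 -0.1697  0.1631] 68 [ 0.4348 -0.1947]
side post [ 0.424  -0.118   0.1629] 17 [ 0.425  -0.1195]
label 18 px [318. 227.] mean [ 0.4144 -0.0726  0.0117] rect mm [414.3 -73.4] [11.1 23.4] 56.3
rim 109 px [353. 235.] mean [ 0.3973 -0.1934  0.0787] rect mm [ 395.3 -199.1] [113.5  32. ] 80.9
rim 85 px [390. 240.] mean [ 0.4095 -0.3152  0.0791] rect mm [ 410.  -310.9] [25.  97.4] 16.4
top [311 209  11  11  95] [316.16842105 213.96842105] (316.5, 214.0) 5.590270042419434 onplane [[0.41607583]] [[-0.06386176]]
side [343 194  10   7  54] [347.66666667 196.72222222] (347.5, 197.0) 4.609872341156006 onplane [[0.4183324]] [[-0.06313896]]
tri [ 0.41739905 -0.06380839  0.14735694] [np.float64(0.001070476894495164), np.float64(0.0010704768944951085)]
at [0.4125 0.1161 0.2901] [3.142 0.    1.686] t 41.2667 open 0.0421 F [0.3 0.4 0.8]
t [-236.2  -16.   150.1] az 0.05
top label? [313 225   8   5  21] [ 0.4139 -0.0685  0.012 ] [ 0.415  -0.0658  0.012 ]
```

View pics/tray7.png

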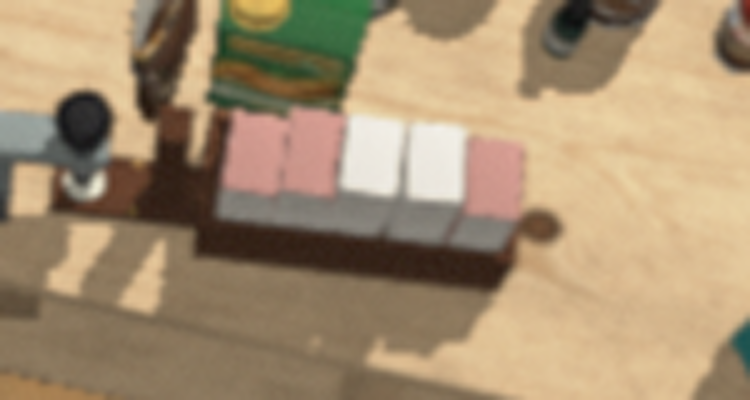

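```bash
cat > e.py <<'E'
from h import *
ref=cv2.imread("pics/tray6.png");cur=cv2.imread("pics/tray7.png")
c=cap("top");P,ray,o=cloud(c)
def pl(u,v,z):
    Q=onplane(ray,o,z);return np.array([cv2.remap(np.float32(Q[...,j]),np.float32([[u]]),np.float32([[v]]),1)[0,0] for j in(0,1)])
def full(p): return 300+(p[0]+.5)/5-.5,190+(p[1]+.5)/5-.5
def match(x0,y0,x1,y1,z,sx,sy):
    t=ref[y0:y1,x0:x1];R=cv2.matchTemplate(cur,t,cv2.TM_CCOEFF_NORMED);_,m,_,loc=cv2.minMaxLoc(R)
    a=pl(*full(((x0+x1)/2,(y0+y1)/2)),z);b=pl(*full((loc[0]+(x1-x0)/2,loc[1]+(y1-y0)/2)),z)
    print(m.__round__(3),loc,"shift",(b-a).round(4))
match(480,150,680,330,.10,0,0)   # right end
match(340,150,620,290,.135,0,0)  # cartons
match(300,150,350,200,.16,0,0)
for nm,im in(("ref",ref),("cur",cur)):
    w=(im.min(-1)>150)&(im.max(-1).astype(int)-im.min(-1)<45)
    w[:, :40]=0;w[:,260:]=0;w[:170]=0 if nm=="cur" else w[:170];w[260:]=0
    n,l,s,ce=cv2.connectedComponentsWithStats(w.astype(np.uint8))
    for i in range(1,n):
        if s[i,4]>100:
            pts=np.argwhere(l==i)[:,::-1]
            print(nm,s[i],"L,R,bottom",[full((s[i,0],0))[0],full((s[i,0]+s[i,2],0))[0],full((0,s[i,1]+s[i,3]))[1]])
E
python3 e.py
```

```text
0.973 (333, 101) shift [0.0098 0.0999]
0.917 (193, 103) shift [0.0084 0.0975]
0.944 (58, 80) shift [0.0088 0.1584]
ref [ 40 116  10  26 160] L,R,bottom [np.float64(307.6), np.float64(309.6), np.float64(218.0)]
ref [ 201  213   39   38 1114] L,R,bottom [np.float64(339.8), np.float64(347.6), np.float64(239.8)]
cur [ 86 175  18  22 251] L,R,bottom [np.float64(316.8), np.float64(320.4), np.float64(229.0)]
```

{"fn": "servo_tool", "kwargs": {
  "rows": [
    {"tx": -20, "ty": -1.7, "tz": 0, "ax": 0, "ay": 0, "az": 0},
    {"tx": -30, "ty": -3, "tz": 0, "ax": 0, "ay": 0, "az": 0},
    {"tx": -35, "ty": -3, "tz": 0, "ax": 0, "ay": 0, "az": 0},
    {"tx": -35, "ty": -3, "tz": 0, "ax": 0, "ay": 0, "az": 0},
    {"tx": -30, "ty": -3, "tz": 20, "ax": 0, "ay": 0, "az": 0},
    {"tx": -20, "ty": -2, "tz": 25, "ax": 0, "ay": 0, "az": 0},
    {"tx": -9, "ty": 0, "tz": 25, "ax": 0, "ay": 0, "az": 0},
    {"tx": 0, "ty": 0, "tz": 25, "ax": 0, "ay": 0, "az": 0},
    {"tx": 0, "ty": 0, "tz": 10, "ax": 0, "ay": 0, "az": 0},
    {"tx": 0, "ty": 0, "tz": 0, "ax": 0, "ay": 0, "az": 0},
    {"tx": 0, "ty": 0, "tz": 0, "ax": 0, "ay": 0, "az": 0}
  ],
  "hand": 0
}}

```text
t: 42.33
ee_pos: [0.4171, -0.0649, 0.1849]
ee_rot: [-3.141, -0.0, 1.681]
wrist_force: [0.6, 0.4, 0.4]
opening: 0.0
```

```bash
python3 - <<'E'
from h import *
delta(.417,-.0637,.167,1.683)
E
```

```text
at [ 0.4171 -0.0649  0.1849] [-3.141 -0.     1.681] t 42.3333 open 0.0 F [0.6 0.4 0.4]
t [ 1.2  0.1 17.9] az -0.02
```

{"fn": "servo_tool", "kwargs": {
  "rows": [
    {"tx": 1, "ty": 0, "tz": 8, "ax": 0, "ay": 0, "az": 0},
    {"tx": 0, "ty": 0, "tz": 6, "ax": 0, "ay": 0, "az": 0},
    {"tx": 0, "ty": 0, "tz": 4, "ax": 0, "ay": 0, "az": 0},
    {"tx": 0, "ty": 0, "tz": 3, "ax": 0, "ay": 0, "az": 0},
    {"tx": 0, "ty": 0, "tz": 3, "ax": 0, "ay": 0, "az": 0},
    {"tx": 0, "ty": 0, "tz": 0, "ax": 0, "ay": 0, "az": 0},
    {"tx": 0, "ty": 0, "tz": 0, "ax": 0, "ay": 0, "az": 0}
  ]
}}

```text
t: 42.92
ee_pos: [0.4175, -0.0632, 0.1611]
ee_rot: [3.141, -0.0, 1.683]
wrist_force: [0.0, 1.1, 3.6]
opening: 0.0005
```

{"fn": "servo_tool", "kwargs": {
  "rows": [
    {"tx": 0, "ty": 0, "tz": 3, "ax": 0, "ay": 0, "az": 0},
    {"tx": 0, "ty": 0, "tz": 2, "ax": 0, "ay": 0, "az": 0},
    {"tx": 0, "ty": 0, "tz": 0, "ax": 0, "ay": 0, "az": 0},
    {"tx": 0, "ty": 0, "tz": 0, "ax": 0, "ay": 0, "az": 0}
  ]
}}

```text
t: 43.25
ee_pos: [0.4176, -0.0633, 0.1559]
ee_rot: [3.141, -0.0, 1.682]
wrist_force: [0.8, 2.1, 4.8]
opening: 0.0004
```

{"fn": "servo_tool", "kwargs": {
  "rows": [
    {"tx": 0, "ty": 0, "tz": 2, "ax": 0, "ay": 0, "az": 0},
    {"tx": 0, "ty": 0, "tz": 1, "ax": 0, "ay": 0, "az": 0},
    {"tx": 0, "ty": 0, "tz": 0, "ax": 0, "ay": 0, "az": 0},
    {"tx": 0, "ty": 0, "tz": 0, "ax": 0, "ay": 0, "az": 0}
  ]
}}

```text
t: 43.58
ee_pos: [0.4176, -0.0633, 0.1542]
ee_rot: [3.141, -0.0, 1.683]
wrist_force: [-2.1, 2.3, 11.8]
opening: 0.0005
```

{"fn": "servo_tool", "kwargs": {
  "rows": [
    {"tx": 0, "ty": 0, "tz": 0.3, "ax": 0, "ay": 0, "az": 0},
    {"tx": 0, "ty": 0, "tz": 0, "ax": 0, "ay": 0, "az": 0},
    {"tx": 0, "ty": 0, "tz": 0, "ax": 0, "ay": 0, "az": 0},
    {"tx": 0, "ty": 0, "tz": 0, "ax": 0, "ay": 0, "az": 0},
    {"tx": 0, "ty": 0, "tz": 0, "ax": 0, "ay": 0, "az": 0}
  ]
}}

```text
t: 44.0
ee_pos: [0.4177, -0.0633, 0.1542]
ee_rot: [3.141, 0.0, 1.683]
wrist_force: [-2.9, 3.1, 13.9]
opening: 0.0004
```

{"fn": "servo_tool", "kwargs": {
  "rows": [
    {"tx": 0, "ty": 0, "tz": -4, "ax": 0, "ay": 0, "az": 0},
    {"tx": 0, "ty": 0, "tz": -6, "ax": 0, "ay": 0, "az": 0},
    {"tx": 0, "ty": 0, "tz": -10, "ax": 0, "ay": 0, "az": 0},
    {"tx": 0, "ty": 0, "tz": -25, "ax": 0, "ay": 0, "az": 0},
    {"tx": 0, "ty": 0, "tz": -35, "ax": 0, "ay": 0, "az": 0},
    {"tx": 0, "ty": 0, "tz": -35, "ax": 0, "ay": 0, "az": 0},
    {"tx": 0, "ty": 0, "tz": -25, "ax": 0, "ay": 0, "az": 0},
    {"tx": 0, "ty": 0, "tz": 0, "ax": 0, "ay": 0, "az": 0}
  ]
}}

```text
t: 44.67
ee_pos: [0.4196, -0.0648, 0.2984]
ee_rot: [3.133, 0.006, 1.682]
wrist_force: [1.1, 0.1, -0.4]
opening: 0.0002
```

{"fn": "servo_tool", "kwargs": {
  "rows": [
    {"tx": 20, "ty": 0, "tz": 0, "ax": 0, "ay": 0, "az": 0},
    {"tx": 35, "ty": 0, "tz": 0, "ax": 0, "ay": 0, "az": 0},
    {"tx": 36, "ty": 4, "tz": 0, "ax": 0, "ay": 0, "az": 0},
    {"tx": 36, "ty": 5, "tz": 0, "ax": 0, "ay": 0, "az": 0},
    {"tx": 30, "ty": 5, "tz": 0, "ax": 0, "ay": 0, "az": 0},
    {"tx": 0, "ty": 0, "tz": 0, "ax": 0, "ay": 0, "az": 0}
  ],
  "hand": 0.5
}}

```text
t: 45.17
ee_pos: [0.412, 0.0981, 0.2911]
ee_rot: [-3.139, -0.002, 1.689]
wrist_force: [-0.4, -0.7, -0.1]
opening: 0.0372
```

```bash
python3 r.py tray8; python3 - <<'E'
from h import *
delta(.4235,-.1205,.285,1.683)
c=cap("top");P,_,_=cloud(c)
k=(P[...,2]>.158)&(P[...,2]<.17)&(abs(P[...,0]-.423)<.03)&(P[...,1]>-.15)&(P[...,1]<-.09);p=P[k];print("post",k.sum(),p.mean(0),p.min(0)/2+p.max(0)/2)
E
python3 k.py
```

```text
pinktop 347 px [357. 220.] mean [ 0.4293 -0.1936  0.1372] rect mm [ 430.7 -192.5] [59.2 69.3] 3.6
pinktop 162 px [398. 226.] mean [ 0.444  -0.3261  0.1352] rect mm [ 445.  -326.4] [50.4 35. ] 5.2
white 50 px [330. 187.] mean [ 0.5177 -0.0852  0.1396] rect mm [518.2 -84.5] [ 8.2 72.4] 82.9
white 404 px [380. 222.] mean [ 0.4373 -0.2669  0.1528] rect mm [ 437.7 -268.1] [56.5 83. ] 4.1
top post [ 0.4262 -0.1607  0.1636] 65 [ 0.4332 -0.1948]
side post [ 0.4247 -0.1165  0.1635] 17 [ 0.4251 -0.1177]
label 17 px [318. 227.] mean [ 0.4145 -0.0727  0.0111] rect mm [413.4 -73.3] [11.2 22.2] 53.8
rim 71 px [342. 225.] mean [ 0.4199 -0.1518  0.079 ] rect mm [ 426.3 -152.8] [82.6 20.3] 13.1
rim 161 px [376. 238.] mean [ 0.4032 -0.269   0.0791] rect mm [ 401.9 -267.8] [ 24.6 181.7] 11.8
at [0.4125 0.0946 0.2912] [-3.139e+00  1.000e-03  1.685e+00] t 45.2667 open 0.0446 F [-0.2 -0.5 -0. ]
t [-214.9  -13.6    6.4] az 0.03
post 55 [ 0.42261002 -0.12161088  0.16451638] [ 0.4231488  -0.12187201  0.16435112]
top [311 209  11  11  93] [316.10752688 213.96774194] (316.0, 214.0) 5.385264873504639 onplane [[0.41602847]] [[-0.06366874]]
side [343 194  10   7  55] [347.65454545 196.74545455] (347.5, 197.0) 4.609872341156006 onplane [[0.41829437]] [[-0.06287222]]
tri [ 0.41736667 -0.06361313  0.14732206] [np.float64(0.0010743735043227147), np.float64(0.0010743735043227643)]
```

{"fn": "servo_tool", "kwargs": {
  "rows": [
    {"tx": -20, "ty": -2, "tz": 0, "ax": 0, "ay": 0, "az": 0},
    {"tx": -34, "ty": -3, "tz": 0, "ax": 0, "ay": 0, "az": 0},
    {"tx": -36, "ty": -3, "tz": 0, "ax": 0, "ay": 0, "az": 0},
    {"tx": -36, "ty": -3, "tz": 0, "ax": 0, "ay": 0, "az": 0},
    {"tx": -36, "ty": -3, "tz": 0, "ax": 0, "ay": 0, "az": 0},
    {"tx": -33, "ty": 0, "tz": 0, "ax": 0, "ay": 0, "az": 0},
    {"tx": -20, "ty": 0, "tz": 0, "ax": 0, "ay": 0, "az": 0},
    {"tx": 0, "ty": 0, "tz": 0, "ax": 0, "ay": 0, "az": 0},
    {"tx": 0, "ty": 0, "tz": 0, "ax": 0, "ay": 0, "az": 0}
  ]
}}

```text
t: 46.17
ee_pos: [0.4228, -0.1226, 0.292]
ee_rot: [-3.141, -0.001, 1.678]
wrist_force: [-0.7, 0.2, -0.2]
opening: 0.047
```

```bash
python3 - <<'E'
from h import *
delta(.4233,-.1210,.14,1.683)
E
```

```text
at [ 0.4228 -0.1226  0.292 ] [-3.141e+00 -1.000e-03  1.678e+00] t 46.1667 open 0.047 F [-0.7  0.2 -0.2]
t [  1.4   0.8 152. ] az -0.06
```

{"fn": "servo_tool", "kwargs": {
  "rows": [
    {"tx": 1, "ty": 0.5, "tz": 15, "ax": 0, "ay": 0, "az": 0},
    {"tx": 0, "ty": 0, "tz": 25, "ax": 0, "ay": 0, "az": 0},
    {"tx": 0, "ty": 0, "tz": 25, "ax": 0, "ay": 0, "az": 0},
    {"tx": 0, "ty": 0, "tz": 25, "ax": 0, "ay": 0, "az": 0},
    {"tx": 0, "ty": 0, "tz": 25, "ax": 0, "ay": 0, "az": 0},
    {"tx": 0, "ty": 0, "tz": 20, "ax": 0, "ay": 0, "az": 0},
    {"tx": 0, "ty": 0, "tz": 12, "ax": 0, "ay": 0, "az": 0},
    {"tx": 0, "ty": 0, "tz": 4, "ax": 0, "ay": 0, "az": 0},
    {"tx": 0, "ty": 0, "tz": 0, "ax": 0, "ay": 0, "az": 0},
    {"tx": 0, "ty": 0, "tz": 0, "ax": 0, "ay": 0, "az": 0}
  ]
}}

```text
t: 47.0
ee_pos: [0.4243, -0.1196, 0.142]
ee_rot: [3.141, 0.0, 1.683]
wrist_force: [0.9, 0.1, 0.0]
opening: 0.047
```

{"fn": "servo_tool", "kwargs": {
  "rows": [
    {"tx": 0, "ty": 0, "tz": 0, "ax": 0, "ay": 0, "az": 0},
    {"tx": 0, "ty": 0, "tz": 0, "ax": 0, "ay": 0, "az": 0},
    {"tx": 0, "ty": 0, "tz": 0, "ax": 0, "ay": 0, "az": 0},
    {"tx": 0, "ty": 0, "tz": 0, "ax": 0, "ay": 0, "az": 0},
    {"tx": 0, "ty": 0, "tz": 0, "ax": 0, "ay": 0, "az": 0},
    {"tx": 0, "ty": 0, "tz": 0, "ax": 0, "ay": 0, "az": 0},
    {"tx": 0, "ty": 0, "tz": 0, "ax": 0, "ay": 0, "az": 0}
  ],
  "hand": 0.1,
  "grip_force": 25
}}

```text
t: 47.58
ee_pos: [0.4243, -0.1202, 0.1421]
ee_rot: [3.141, 0.001, 1.682]
wrist_force: [-1.8, 0.4, 6.1]
opening: 0.0262
```

{"fn": "servo_tool", "kwargs": {
  "rows": [
    {"tx": -3, "ty": -0.5, "tz": 0, "ax": 0, "ay": 0, "az": 0},
    {"tx": -6, "ty": -2, "tz": 0, "ax": 0, "ay": 0, "az": 0},
    {"tx": -7, "ty": -2, "tz": 0, "ax": 0, "ay": 0, "az": 0},
    {"tx": -7, "ty": -2, "tz": 0, "ax": 0, "ay": 0, "az": 0},
    {"tx": -7, "ty": -2, "tz": 0, "ax": 0, "ay": 0, "az": 0},
    {"tx": -7, "ty": -2, "tz": 0, "ax": 0, "ay": 0, "az": 0},
    {"tx": -7, "ty": -2, "tz": 0, "ax": 0, "ay": 0, "az": 0},
    {"tx": -7, "ty": -2, "tz": 0, "ax": 0, "ay": 0, "az": 0},
    {"tx": -7, "ty": -1, "tz": 0, "ax": 0, "ay": 0, "az": 0},
    {"tx": -7, "ty": -1, "tz": 0, "ax": 0, "ay": 0, "az": 0},
    {"tx": -7, "ty": -1, "tz": 0, "ax": 0, "ay": 0, "az": 0},
    {"tx": -7, "ty": -1, "tz": 0, "ax": 0, "ay": 0, "az": 0}
  ]
}}

```text
t: 48.58
ee_pos: [0.415, -0.198, 0.1421]
ee_rot: [3.14, -0.006, 1.683]
wrist_force: [0.5, 10.2, 9.8]
opening: 0.0261
```

{"fn": "servo_tool", "kwargs": {
  "rows": [
    {"tx": -7, "ty": -1, "tz": 0, "ax": 0, "ay": 0, "az": 0},
    {"tx": -7, "ty": -1, "tz": 0, "ax": 0, "ay": 0, "az": 0},
    {"tx": -7, "ty": -1, "tz": 0, "ax": 0, "ay": 0, "az": 0},
    {"tx": -4, "ty": 0, "tz": 0, "ax": 0, "ay": 0, "az": 0},
    {"tx": -2, "ty": 0, "tz": 0, "ax": 0, "ay": 0, "az": 0},
    {"tx": 0, "ty": 0, "tz": 0, "ax": 0, "ay": 0, "az": 0},
    {"tx": 0, "ty": 0, "tz": 0, "ax": 0, "ay": 0, "az": 0}
  ]
}}

```text
t: 49.17
ee_pos: [0.4148, -0.2256, 0.1421]
ee_rot: [3.14, -0.005, 1.682]
wrist_force: [-1.1, 8.0, 9.0]
opening: 0.026
```

{"fn": "servo_tool", "kwargs": {
  "rows": [
    {"tx": 0, "ty": 0, "tz": 0, "ax": 0, "ay": 0, "az": 0},
    {"tx": 0, "ty": 0, "tz": 0, "ax": 0, "ay": 0, "az": 0},
    {"tx": 0, "ty": 0, "tz": 0, "ax": 0, "ay": 0, "az": 0},
    {"tx": 0, "ty": 0, "tz": 0, "ax": 0, "ay": 0, "az": 0},
    {"tx": 0, "ty": 0, "tz": 0, "ax": 0, "ay": 0, "az": 0}
  ],
  "hand": 0.55
}}

```text
t: 49.58
ee_pos: [0.4143, -0.2278, 0.1411]
ee_rot: [-3.141, -0.0, 1.682]
wrist_force: [1.2, 0.0, -0.2]
opening: 0.0513
```

{"fn": "servo_tool", "kwargs": {
  "rows": [
    {"tx": 0, "ty": 0, "tz": -10, "ax": 0, "ay": 0, "az": 0},
    {"tx": 0, "ty": 0, "tz": -20, "ax": 0, "ay": 0, "az": 0},
    {"tx": 0, "ty": 0, "tz": -35, "ax": 0, "ay": 0, "az": 0},
    {"tx": 0, "ty": 0, "tz": -35, "ax": 0, "ay": 0, "az": 0},
    {"tx": 0, "ty": 0, "tz": -35, "ax": 0, "ay": 0, "az": 0},
    {"tx": 0, "ty": 0, "tz": -20, "ax": 0, "ay": 0, "az": 0},
    {"tx": 30, "ty": 0, "tz": 0, "ax": 0, "ay": 0, "az": 0},
    {"tx": 36, "ty": 0, "tz": 0, "ax": 0, "ay": 0, "az": 0},
    {"tx": 36, "ty": 4, "tz": 0, "ax": 0, "ay": 0, "az": 0},
    {"tx": 36, "ty": 5, "tz": 0, "ax": 0, "ay": 0, "az": 0},
    {"tx": 36, "ty": 5, "tz": 0, "ax": 0, "ay": 0, "az": 0},
    {"tx": 36, "ty": 5, "tz": 0, "ax": 0, "ay": 0, "az": 0}
  ]
}}

```text
t: 50.58
ee_pos: [0.4096, -0.0155, 0.2973]
ee_rot: [3.14, 0.001, 1.682]
wrist_force: [0.7, -0.0, -0.1]
opening: 0.0513
```

{"fn": "servo_tool", "kwargs": {
  "rows": [
    {"tx": 36, "ty": 5, "tz": 0, "ax": 0, "ay": 0, "az": 0},
    {"tx": 36, "ty": 5, "tz": 0, "ax": 0, "ay": 0, "az": 0},
    {"tx": 30, "ty": 5, "tz": 0, "ax": 0, "ay": 0, "az": 0},
    {"tx": 0, "ty": 0, "tz": 0, "ax": 0, "ay": 0, "az": 0},
    {"tx": 0, "ty": 0, "tz": 0, "ax": 0, "ay": 0, "az": 0}
  ]
}}

```text
t: 51.0
ee_pos: [0.4133, 0.0873, 0.297]
ee_rot: [3.141, 0.001, 1.686]
wrist_force: [0.1, -1.1, 0.1]
opening: 0.0516
```

```bash
python3 r.py tray9; python3 k.py
```

```text
pinktop 357 px [388. 231.] mean [ 0.4197 -0.2983  0.1373] rect mm [ 421.6 -298.3] [58.1 72.2] 5.7
pinktop 151 px [430. 236.] mean [ 0.4347 -0.4312  0.1349] rect mm [ 434.9 -430.9] [49.6 32.6] 5.9
white 54 px [330. 188.] mean [ 0.5179 -0.0852  0.138 ] rect mm [517.8 -84.2] [ 8.8 73. ] 83.2
white 408 px [412. 232.] mean [ 0.4275 -0.372   0.1534] rect mm [ 429.1 -374.1] [54.5 85. ] 6.5
top post [ 0.4142 -0.2283  0.1637] 47 [ 0.4139 -0.2273]
side post [ 0.4094 -0.2228  0.1622] 7 [ 0.4098 -0.2239]
label 52 px [346. 235.] mean [ 0.4093 -0.1693  0.0129] rect mm [ 409.2 -169.1] [27.6 24.6] 10.2
rim 235 px [394. 244.] mean [ 0.3985 -0.3304  0.0788] rect mm [ 397.8 -345.1] [216.   75.9] 78.5
top [311 209  11  11  92] [316.15217391 213.95652174] (316.0, 214.0) 5.385264873504639 onplane [[0.41607583]] [[-0.06386176]]
side [343 194  11   7  56] [347.82142857 196.76785714] (348.0, 196.5) 5.02503776550293 onplane [[0.4177037]] [[-0.06272019]]
tri [ 0.41711226 -0.06380325  0.1472572 ] [np.float64(0.000766959429141164), np.float64(0.0007669594291412182)]
```

View pics/tray9.png

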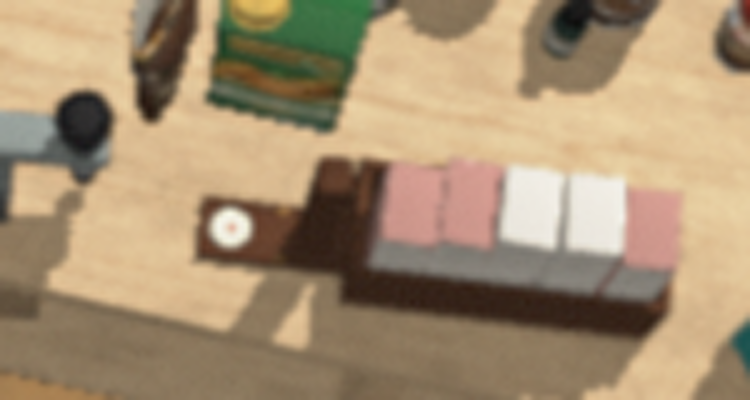

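```bash
python3 - <<'E'
from h import *
ticket.sign_off();st()
E
```

```text
the job is handed in; nothing more can be done
the job is handed in; nothing more can be done
```

The job is handed in after about 51 s of robot time. Both white cartons are upright in the tray row with the three pinks, and the label was pressed and slid back out.

- **Cartons:** I gripped the pinks and slid them along the row. Pink 2 did not move on the first try at 6 N, so I repeated it at 15 N and it went. The last picture shows all five standing in a row, with their tops at the expected heights.
- **Stamping:** The knob took about 14 N and stopped about 12 mm down, where the tip should touch the label. It sprang back up afterwards.
- **Tray position:** The label is now about 105 mm from the stamper tip.

Checks that disagreed or were not possible:
- **Centring:** My estimates of the dot under the tip differ by up to about 2 mm. One put it within 1 mm, while working back from the slide-out gave about 1.7 mm off in x. I could not see the dot directly under the stamper.
- **Print mark:** The camera is too coarse to show one, so the stamp itself is not confirmed by eye.
- **Other objects:** I took no final picture of the bell, bottle and tin. I did not work near the bell or tin, I never identified the bottle, and I felt no unexpected contact.

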